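# Change the barrel of a dead-weight syringe feeder

## Task

Change the barrel of the dead-weight syringe feeder: lift its sprung clamp bar and turn it aside, move the used barrel to the empty lane of the rack, lay the fresh barrel in the cradle with its flange in the slot, then turn the bar back and let it down to hold it. Bring the sprung pan's pointer to the index marks (500 g) by adding or taking off weights, and put all weights left over, also those standing on the bench, into the grey spares tray. Leave the other things where they lie.

Things in the scene. Friction and masses are not known exactly. Their poses are not given: they have to be found in the camera images.
- feeder: dead-weight syringe feeder, fixed: aluminium base plate 130 x 330 x 12 mm. Origin on the bench under the cradle's middle, x away from the robot, y along the cradle, z up. The clamp post is at x +42, y +48 mm with a grey ledge (top at 69 mm) beside it towards +y; the pan is centred at y -178 mm. Nothing on it is over 80 mm high but the bar's handle, the pan's column (94 mm) and the pan's load
- cradle_seat (a point): where the centre of a seated barrel lies (flange in the middle of its slot), 50 mm above the bench; axes as the feeder's. The cradle is two black V blocks at feeder y +42 and -42 mm, each 16 mm wide, top edges 40 mm apart and 48 mm high, with a gap of 68 mm between the blocks that is free for fingers down to the base plate
- clamp_lift (a joint): height (m) of the sprung clamp bar over its lowest position: 0 = lowest (empty cradle), about 0.005 (also at the start) when it bears on a seated barrel, stop at 0.025. A spring pulls it down: 4.7 N with its weight at 0, 8.5 N at the top. Below 0.012 the ledge blocks turning; lifted over 0.012 the bar turns above the ledge, and let go there it rests on it at 0.012
- clamp_turn (a joint): turn (rad) of the clamp bar about its upright post: 0 = across the cradle (a stop), positive = clockwise seen from above, aside towards the feeder's +y, stop at 1.65. Little friction; on the ledge it stays where left; it can drop past the ledge only below about 0.15 rad
- clamp_handle (a point): middle of the upright round black handle on the bar's free end, 16 mm across, 28 mm high, standing on the steel bar (12 mm wide, 8 mm thick); this point is 14 mm above the bar's top, 79 mm above the bench at lift 0; at turn 0 it lies towards the feeder's -x from the post
- clamp_pivot (a point): point on the clamp post's axis at the height of clamp_handle; the handle runs round it at 82 mm radius
- barrel: the fresh syringe barrel: white plastic, 70 g, cylinder 24 mm across, 120 mm long; at one end a square flange 34 x 34 x 5 mm and beyond it a thin plunger rod and thumb disc (to 102 mm from the centre), at the other a nozzle (to 72 mm). Origin at the cylinder's centre on its axis, y towards the nozzle. Starts in one lane of the grey two-lane rack, axis 46 mm up
- barrel_flange (a point): centre of the fresh barrel's square flange, on the axis 62.5 mm from the barrel's centre
- pan (a joint): how far (m) the sprung pan has sunk: 0 empty, 6.0 mm for each 100 g, settles within about a second; 0.030 (500 g) brings its pointer to the index marks
- pan_centre (a point): centre of the upper face of the square sprung pan (inside 106 x 106 mm, rim 7 mm high); it moves with the pan, 80 mm above the bench when empty; axes as the feeder's
- index_mark (a point): middle of the pair of dark index lines on the white strip, where the pan's dark pointer must stand; 46 mm above the bench
- spares_tray_in (a point): centre of the floor of the fixed grey open tray for spare weights, 110 x 140 mm outside (long side along its y), walls 3 mm thick and 18 mm high over the bench, floor 3 mm above the bench
- big_1: plain steel laboratory weight of 200 g: cylinder 34 mm across and 28 mm high with a grip knob on top, 14 mm across, from 32 to 46 mm above its underside; origin at the centre of its underside, z along its axis towards the knob (starts on the feeder's pan)
- big_2: plain steel laboratory weight of 200 g: cylinder 34 mm across and 28 mm high with a grip knob on top, 14 mm across, from 32 to 46 mm above its underside; origin at the centre of its underside, z along its axis towards the knob (if present, starts on the bench)
- big_3: plain steel laboratory weight of 200 g: cylinder 34 mm across and 28 mm high with a grip knob on top, 14 mm across, from 32 to 46 mm above its underside; origin at the centre of its underside, z along its axis towards the knob (if present, starts on the bench)
- small_1: plain steel laboratory weight of 100 g: cylinder 26 mm across and 22 mm high with a grip knob on top, 14 mm across, from 26 to 40 mm above its underside; origin at the centre of its underside, z along its axis towards the knob (if present, starts on the feeder's pan)
- small_2: plain steel laboratory weight of 100 g: cylinder 26 mm across and 22 mm high with a grip knob on top, 14 mm across, from 26 to 40 mm above its underside; origin at the centre of its underside, z along its axis towards the knob (if present, starts on the feeder's pan)
- small_3: plain steel laboratory weight of 100 g: cylinder 26 mm across and 22 mm high with a grip knob on top, 14 mm across, from 26 to 40 mm above its underside; origin at the centre of its underside, z along its axis towards the knob (if present, starts on the bench)
- small_4: plain steel laboratory weight of 100 g: cylinder 26 mm across and 22 mm high with a grip knob on top, 14 mm across, from 26 to 40 mm above its underside; origin at the centre of its underside, z along its axis towards the knob (if present, starts on the bench)
- tee: bystander: brass tube tee 29 x 36 x 14 mm
- flange_slot (a point): middle of the flange slot at axis height: 17 mm wide along y, between the outer face of the V block at feeder y -50 mm and two steel stop plates at -67 mm (58 mm high, 17 mm notch between them for the plunger rod); a pusher block stands at y -112 mm
- used_barrel: the used syringe barrel, of the same shape, size and axes as the fresh one; starts clamped in the feeder's cradle
- empty_lane (a point): where the centre of a barrel lies in the empty lane of the fixed grey two-lane barrel rack, 46 mm above the bench; y along the lane. Each lane is two upright V blocks 38 mm either side of its centre, 10 mm wide, open between for fingers down to a 6 mm base plate; the lanes are 72 mm apart

How it is judged:
By the outcome, as a careful person would: the job done as asked, in the order asked, and still so for the second after the job is handed in, with the robot touching nothing.
Of big_2, big_3 only 1 to 2 are there at a start; the rules pass over those that are not, and their reading is None.
Of small_1, small_2, small_3, small_4 only 2 to 4 are there at a start; the rules pass over those that are not, and their reading is None.
At some moment in a run one of big_2, big_3, small_3, small_4 may be knocked a few centimetres aside while the robot is not near it.
Once in a run the grip may slacken for a moment while it holds something.
It also fails if it takes over 210 s, if anything falls off the work surface, if the arm or the gripper's body presses on something with over 40 N, if the wrist force passes 120 N, or if a joint passes its speed limit or range.

## Robot

A 6-joint arm with a two-finger parallel gripper is mounted at the origin on a cart in front of the work surface, level with it; the furniture and walls round the work are solid. World frame = base frame: x ahead of the robot, y to its left, z up, the work surface at z = 0. Lengths are in m, angles in rad, forces in N, time in s.
With the tool pointing down it reaches from about 0.35 to 0.95 m from the base axis. Payload 17.4 kg.
Tool frame: the origin (TCP) lies at the very end of the fingers, on their centre line; the grasp point (between the pads) lies 19 mm behind it; z points along the fingers, y is the line along which they close (so a half turn about z gives the same grasp; the last joint's range is limited). The gripper opens to 93 mm and grips with 3 to 60 N. Pads are 15 mm wide; open, the fingers measure 128 mm over their backs; the gripper's body (75 mm by 188 mm) begins 65 mm behind the grasp point.
Start: joints at [1.15, 0.116, 1.442, -0, 1.584, -0.038], TCP at [0.252, 0.626, 0.219] pointing down, gripper open.
Joint ranges: [-2.83, 2.83], [-0.83, 2.19], [0.07, 2.5], [-1.14, 4.28], [0.01, 3], [-2.97, 2.97]. Speed limits (rad/s): [1.89, 1.89, 2.22, 3.14, 3.14, 3.14].

## Interface

Orientations are given as a 3x3 rotation matrix whose columns are the frame's x, y, z axes.
In Python, from rig import get_state, cams, hand_in gives the robot as it stands.
- The arm moves only by the tool move_arm, never from a script. Its argument "moves" is a list of rows, each an object with "grip": the finger opening in mm, from 0 to 93; "travel": the shift along the tool's x, y, z in mm, a list of three; "turn": the turn, a rotation vector about the tool's x, y, z in rad, a list of three. A call has 1 to 12 rows; each row shifts and turns the commanded pose from where the row before left it, along the tool's axes as they then stand; what a row does not reach is not made up. A row lasts 1/12 s, in which the tool goes at most 41.7 mm and 7.16 degrees, less where a joint would pass 70% of its speed; a pose out of reach is approached as far as the arm can. A call is refused whole if a number of a shift passes 41.7 or a number of a turn 0.125, either way. A call with a gripper value outside its range is refused whole. The fingers move at their own pace and stop on an object; the grip force is fixed at half the most. Time passes only in rows, so rows that do not move let the fingers close. It gives the time, the measured TCP pose, the force, the opening and the grip force at its end, in the units of the state.
- get_state(): the state, without advancing time (a new reading comes with each control period).
- cams.snapshot(name): name is "scene" or "top"; returns a dict with "image" (420x560x3 uint8, red, green, blue), "intrinsics" (3x3 intrinsics, pixels), "k1" (the pictures are not rectified: a ray, as slopes to the right and down, at radius r is drawn at 1 + k1 r^2 times it, then the intrinsics apply), "xyz" and "orientation" of the camera in the world. Camera axes: x right, y down, z forward; pixel columns grow to the right and rows downward; lengths in m; the calibration is good to about 2 mm. A picture is of the moment at which its call begins. There is no depth.
- hand_in(): hands the job in; it is judged then, once.
The state is a dict: "clock": time; "q": joint angles; "joint_vel": joint speeds; "effort": joint torques, N m; "tcp_pos": TCP position; "eef_rot": TCP orientation; "force": force on the tool from outside, world axes, zero at the start; "wrist_torque": the same for the moment, N m; "width": finger opening in m; "finger_force": force on a finger pad.
Only numpy, scipy, OpenCV 4.12 (cv2) and the standard library are available. Lean on these libraries where they do the work, as an engineer would, in place of code of your own. Each camera call takes 0.05 s, during which the arm holds its last target. There are 200 camera calls.

## Working session

There is one attempt and no reset: what is moved stays moved. The work goes in short steps, Python scripts to look and compute and a tool call to move; the robot and the scene stay as the last step left them, time stands still between calls to the robot, and variables do not carry over. Pictures are saved under pics/ and viewed, at most 16 in all, crops included, and the job is handed in when it is done.

Besides the shell and the picture viewer there is one more tool, called after ">>>" as a command line: name --argument value ..., lists and objects as JSON in quotes. move_arm: Moves the arm, as the interface text tells. Its arguments: {"type":"object","properties":{"moves":{"type":"array","items":{"type":"object","properties":{"grip":{"type":"number"},"travel":{"type":"array","items":{"type":"number"}},"turn":{"type":"array","items":{"type":"number"}}}}}},"required":["moves"]}

```bash
ls; mkdir -p pics; cat > h.py <<'E'
import numpy as np, cv2, pickle
from rig import get_state, cams, hand_in
def snap(n,f=None):
    s=cams.snapshot(n)
    if f: cv2.imwrite(f'pics/{f}.png',s['image'][:,:,::-1]); pickle.dump(s,open(f'pics/{f}.pkl','wb'))
    return s
def load(f): return pickle.load(open(f'pics/{f}.pkl','rb'))
def ray(s,u,v):
    K=np.array(s['intrinsics']);k=s['k1']
    d=cv2.undistortPoints(np.array([[[u,v]]],float),K,np.array([k,0,0,0,0.]))[0,0]
    R=np.array(s['orientation']);return np.array(s['xyz']),R@np.array([d[0],d[1],1])
def plane(s,u,v,z):
    o,d=ray(s,u,v);return o+d*(z-o[2])/d[2]
def proj(s,P):
    R=np.array(s['orientation']);c=R.T@(np.array(P)-np.array(s['xyz']))
    a=c[:2]/c[2];a=a*(1+s['k1']*(a@a));K=np.array(s['intrinsics']);return K[:2,:2]@a+K[:2,2]
E
python3 - <<'E'
from h import *
for n in('scene','top'):
    s=snap(n,n+'0');print(n,s['xyz'],np.round(s['orientation'],3).tolist(),s['intrinsics'],s['k1'])
    cv2.imwrite(f'pics/{n}0.png',s['image'][:,:,::-1])
st=get_state();print(st['clock'],st['tcp_pos'],st['eef_rot'],st['force'],st['width'])
E
```

```text
pics
scene [-0.25333477 -0.97454652  0.97435659] [[0.795, -0.355, 0.491], [-0.606, -0.442, 0.661], [-0.017, -0.824, -0.567]] [[537.33678681   0.         277.7944336 ]
 [  0.         537.33678681 207.74943346]
 [  0.           0.           1.        ]] -0.0033880730305206634
top [0.18356819 0.02685688 1.47728934] [[0.053, -0.976, 0.212], [-0.999, -0.052, 0.012], [-0.001, -0.212, -0.977]] [[495.72760122   0.         282.65952154]
 [  0.         495.72760122 202.6122407 ]
 [  0.           0.           1.        ]] -0.029567962209357375
0.1 [0.25205557 0.62597942 0.21798835] [[-9.27620533e-01  3.73523748e-01 -3.96352003e-04]
 [ 3.73523958e-01  9.27620043e-01 -9.52825829e-04]
 [ 1.17609879e-05 -1.03190777e-03 -9.99999468e-01]] [-0.43985005 -0.90557889 -0.30356834] 0.09296797022504877
```

View pics/scene0.png

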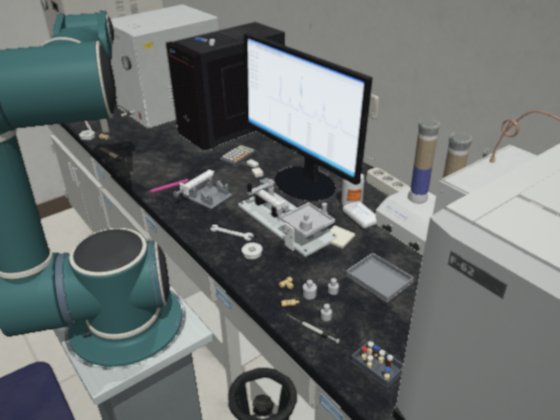

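View pics/top0.png

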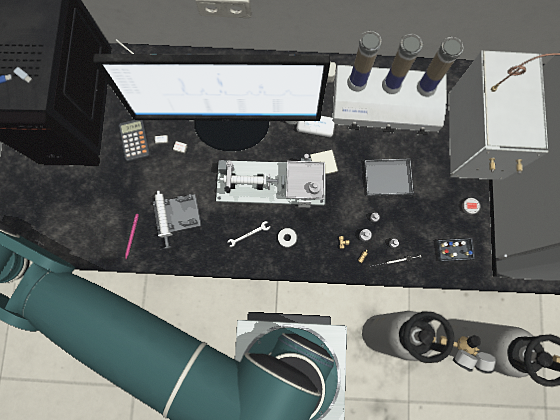

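The top view shows the feeder at about (270,183), the rack with the barrel at (175,215), the tray at (388,176), and three bench weights at (375,216), (365,234) and (394,243). The pan is at (305,183). Next I'll enlarge these areas.

```bash
python3 - <<'E'
from h import *
a=load('top0')['image'][:,:,::-1];b=load('scene0')['image'][:,:,::-1]
c1=cv2.resize(a[150:265,140:340],(800,460),interpolation=cv2.INTER_CUBIC)
cv2.imwrite('pics/c1.png',c1)
c2=cv2.resize(b[160:260,165:345],(800,444),interpolation=cv2.INTER_CUBIC)
cv2.imwrite('pics/c2.png',c2)
E
```

```text
(no output)
```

View pics/c1.png

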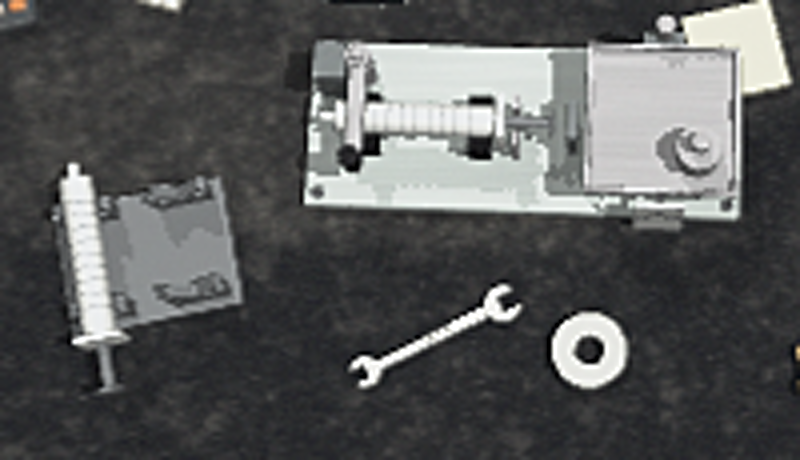

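View pics/c2.png

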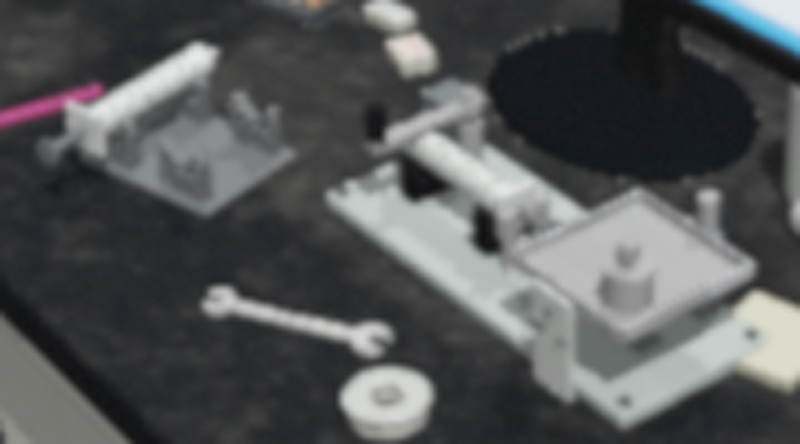

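```bash
python3 - <<'E'
from h import *
t=load('top0')
C=lambda u,v:(140+(u+.5)/4-.5,150+(v+.5)/4-.5)
def P(n,u,v,z): print(n,np.round(plane(t,*C(u,v),z),4))
P('baseTL',313,42,.012);P('baseBL',303,207,.012);P('baseBR',742,217,.012)
for a in [(589,43),(739,47),(735,195),(584,190)]: P('pan',*a,.075)
P('handle',349,150,.098); P('posttop',358,60,.08)
P('bigknob',700,147,.114)
P('nozzle tip',320,114,.05);P('flange',501,119,.05)
P('used L body',372,119,.055)
P('rack TR',219,178,.006);P('rack BR',243,303,.006)
P('nozzle',72,168,.046);P('flange',100,340,.046);P('disc',107,390,.046)
a=t['image'][130:275,325:520,::-1]
cv2.imwrite('pics/c3.png',cv2.resize(a,(780,580),interpolation=cv2.INTER_CUBIC))
E
```

```text
baseTL [0.6244 0.2516 0.012 ]
baseBL [0.4941 0.2486 0.012 ]
baseBR [ 0.504  -0.0835  0.012 ]
pan [0.6154 0.0385 0.075 ]
pan [ 0.6183 -0.0721  0.075 ]
pan [ 0.5063 -0.0731  0.075 ]
pan [0.5042 0.0364 0.075 ]
handle [0.5194 0.206  0.098 ]
posttop [0.592 0.207 0.08 ]
bigknob [ 0.5309 -0.0443  0.114 ]
nozzle tip [0.5575 0.236  0.05  ]
flange [0.5608 0.1011 0.05  ]
used L body [0.5544 0.1964 0.055 ]
rack TR [0.5146 0.3154 0.006 ]
rack BR [0.4193 0.2886 0.006 ]
nozzle [0.5074 0.4177 0.046 ]
flange [0.38   0.3835 0.046 ]
disc [0.3437 0.3746 0.046 ]
```

View pics/c3.png

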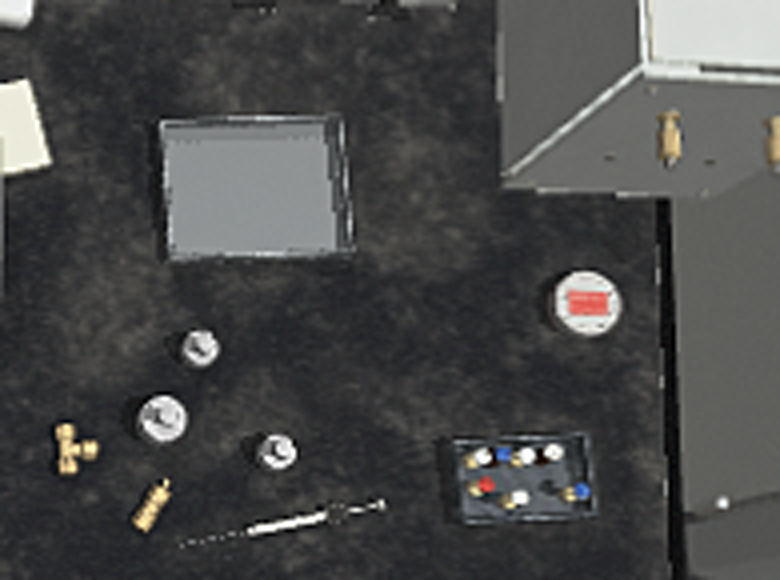

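Besides the big weight alone on the pan (200 g), the bench holds a small weight at crop (200,346), a big one at (162,416) and a second small one at (277,451). The tray is centred near (256,187). So I need to add big + small to reach 500 g and put the other small in the tray.

```bash
python3 - <<'E'
from h import *
t=load('top0');s=load('scene0')
def tri(a,b):
    o1,d1=ray(t,*a);o2,d2=ray(s,*b)
    A=np.c_[d1,-d2];l=np.linalg.lstsq(A,o2-o1,rcond=None)[0]
    p,q=o1+l[0]*d1,o2+l[1]*d2;return np.round((p+q)/2,3),round(np.linalg.norm(p-q),4)
print('mon',tri((108,119),(246,113)),tri((322,121),(361,173)))
C=lambda u,v:(325+(u+.5)/4-.5,130+(v+.5)/4-.5)
for n,u,v,z in[('smA',200,347,.022),('big',162,418,.028),('smB',277,452,.022),('tr',160,118,.018),('tr',343,115,.018),('tr',352,255,.018),('tr',168,258,.018)]:
    print(n,np.round(plane(t,*C(u,v),z),4))
# feeder model check
c,sn=np.cos(.028),np.sin(.028)
F=lambda x,y,z:np.array([.559+c*x-sn*y,.160+sn*x+c*y,z])
for n,p in dict(handle=F(-.04,.048,.098),pan=F(0,-.178,.068),fl=F(0,-.0625,.05),noz=F(0,.072,.05),BL=F(-.065,.09,.012)).items():
    u=proj(t,p);v=proj(s,p);print(n,np.round(p,4),'c1',np.round((u+.5-[140,150])*4-.5,1),'c2',np.round((v-[165,160])*4.444,1))
E
```

```text
mon (array([0.709, 0.542, 0.155]), np.float64(0.049)) (array([ 0.711, -0.06 ,  0.183]), np.float64(0.0213))
smA [ 0.4715 -0.2319  0.022 ]
big [ 0.4155 -0.2036  0.028 ]
smB [ 0.3955 -0.29    0.022 ]
tr [ 0.6498 -0.1995  0.018 ]
tr [ 0.6598 -0.3403  0.018 ]
tr [ 0.5493 -0.3469  0.018 ]
tr [ 0.5396 -0.2075  0.018 ]
handle [0.5177 0.2069 0.098 ] c1 [347.7 152.3] c2 [375.5 105.2]
pan [ 0.564  -0.0179  0.068 ] c1 [662.  116.8] c2 [634.4 263.8]
fl [0.5607 0.0975 0.05  ] c1 [505.8 119.3] c2 [521.8 209.8]
noz [0.557 0.232 0.05 ] c1 [325.3 114.9] c2 [403.6 129.2]
BL [0.4915 0.2481 0.012 ] c1 [303.3 210.4] c2 [318.6 195. ]
```

>>> move_arm --moves '[{"turn": [0,0,-0.103]},{"turn": [0,0,-0.103]},{"turn": [0,0,-0.103]},{"turn": [0,0,-0.103]},{"travel": [-21.2,-35.5,0],"grip": 45},{"travel": [-21.2,-35.5,0],"grip": 45},{"travel": [-21.2,-35.5,0],"grip": 45},{"travel": [-21.2,-35.5,0],"grip": 45},{"travel": [-21.2,-35.5,0],"grip": 45},{"travel": [-21.2,-35.5,0],"grip": 45},{"travel": [-21.2,-35.5,0],"grip": 45},{"travel": [-21.2,-35.5,0],"grip": 45}]'

```text
schema error: expected keys grip, travel, turn
```

>>> move_arm --moves '[{"travel": [-21.2,-35.5,0],"grip": 45},{"travel": [-21.2,-35.5,0],"grip": 45},{"travel": [-21.2,-35.5,0],"grip": 45},{"travel": [-21.2,-35.5,0],"grip": 45},{"travel": [0,0,35],"grip": 45},{"travel": [0,0,35],"grip": 45},{"grip": 45},{"grip": 45}]'

```text
schema error: expected keys grip, travel, turn
```

All three keys are needed.

>>> move_arm --moves '[{"turn": [0,0,-0.103],"travel": [0,0,0],"grip": 45},{"turn": [0,0,-0.103],"travel": [0,0,0],"grip": 45},{"turn": [0,0,-0.103],"travel": [0,0,0],"grip": 45},{"turn": [0,0,-0.103],"travel": [0,0,0],"grip": 45},{"travel": [-21.2,-35.5,0],"turn": [0,0,0],"grip": 45},{"travel": [-21.2,-35.5,0],"turn": [0,0,0],"grip": 45},{"travel": [-21.2,-35.5,0],"turn": [0,0,0],"grip": 45},{"travel": [-21.2,-35.5,0],"turn": [0,0,0],"grip": 45},{"travel": [-21.2,-35.5,0],"turn": [0,0,0],"grip": 45},{"travel": [-21.2,-35.5,0],"turn": [0,0,0],"grip": 45},{"travel": [-21.2,-35.5,0],"turn": [0,0,0],"grip": 45},{"travel": [-21.2,-35.5,0],"turn": [0,0,0],"grip": 45}]'

```text
clock: 1.1
tcp_pos: [0.4305, 0.3453, 0.2185]
eef_rot: [[-1.0, -0.029, -0.0], [-0.029, 1.0, -0.0], [0.0, -0.0, -1.0]]
force: [0.9, -0.2, 0.3]
width: 0.0455
finger_force: 0.0
```

>>> move_arm --moves '[{"travel": [-21.2,-35.5,0],"turn": [0,0,0],"grip": 45},{"travel": [-21.2,-35.5,0],"turn": [0,0,0],"grip": 45},{"travel": [-21.2,-35.5,0],"turn": [0,0,0],"grip": 45},{"travel": [-21.2,-35.5,0],"turn": [0,0,0],"grip": 45},{"travel": [0,0,35],"turn": [0,0,0],"grip": 45},{"travel": [0,0,35],"turn": [0,0,0],"grip": 45},{"travel": [0,0,0],"turn": [0,0,0],"grip": 45},{"travel": [0,0,0],"turn": [0,0,0],"grip": 45}]'

```text
clock: 1.77
tcp_pos: [0.5181, 0.2075, 0.1477]
eef_rot: [[-1.0, -0.029, -0.003], [-0.029, 1.0, -0.001], [0.003, -0.001, -1.0]]
force: [-0.0, 0.3, 0.5]
width: 0.0448
finger_force: 0.0
```

>>> move_arm --moves '[{"travel": [0,0,35],"turn": [0,0,0],"grip": 45},{"travel": [0,0,25],"turn": [0,0,0],"grip": 45},{"travel": [0,0,13],"turn": [0,0,0],"grip": 45},{"travel": [0,0,0],"turn": [0,0,0],"grip": 10},{"travel": [0,0,0],"turn": [0,0,0],"grip": 0},{"travel": [0,0,0],"turn": [0,0,0],"grip": 0},{"travel": [0,0,0],"turn": [0,0,0],"grip": 0},{"travel": [0,0,0],"turn": [0,0,0],"grip": 0},{"travel": [0,0,0],"turn": [0,0,0],"grip": 0},{"travel": [0,0,0],"turn": [0,0,0],"grip": 0}]'

```text
clock: 2.6
tcp_pos: [0.5193, 0.2079, 0.0769]
eef_rot: [[-1.0, -0.029, 0.002], [-0.029, 1.0, 0.001], [-0.002, 0.0, -1.0]]
force: [-0.8, -1.0, 7.3]
width: 0.0157
finger_force: 30.0
```

>>> move_arm --moves '[{"travel": [0,0,-5],"turn": [0,0,0],"grip": 0},{"travel": [0,0,-5],"turn": [0,0,0],"grip": 0},{"travel": [0,0,-4],"turn": [0,0,0],"grip": 0},{"travel": [0,0,0],"turn": [0,0,0],"grip": 0},{"travel": [0,0,0],"turn": [0,0,0],"grip": 0}]'

```text
clock: 3.02
tcp_pos: [0.5195, 0.2077, 0.0898]
eef_rot: [[-1.0, -0.029, 0.002], [-0.029, 1.0, 0.0], [-0.002, 0.0, -1.0]]
force: [8.2, 0.9, -8.0]
width: 0.0155
finger_force: 30.0
```

>>> move_arm --moves '[{"travel": [-0.9,12.3,0],"turn": [0,0,0],"grip": 0},{"travel": [-2.8,11.9,0],"turn": [0,0,0],"grip": 0},{"travel": [-4.5,11.5,0],"turn": [0,0,0],"grip": 0},{"travel": [-6.1,10.6,0],"turn": [0,0,0],"grip": 0},{"travel": [-7.7,9.6,0],"turn": [0,0,0],"grip": 0},{"travel": [0,0,0],"turn": [0,0,0],"grip": 0}]'

```text
clock: 3.52
tcp_pos: [0.5407, 0.2659, 0.0894]
eef_rot: [[-1.0, -0.03, 0.001], [-0.03, 1.0, -0.0], [-0.001, -0.0, -1.0]]
force: [4.0, -3.7, -7.1]
width: 0.0152
finger_force: 30.0
```

>>> move_arm --moves '[{"travel": [-9.0,8.3,0],"turn": [0,0,0],"grip": 0},{"travel": [-10.2,6.9,0],"turn": [0,0,0],"grip": 0},{"travel": [-11.1,5.3,0],"turn": [0,0,0],"grip": 0},{"travel": [-11.7,3.6,0],"turn": [0,0,0],"grip": 0},{"travel": [-12.2,1.8,0],"turn": [0,0,0],"grip": 0},{"travel": [0,0,0],"turn": [0,0,0],"grip": 0}]'

```text
clock: 4.02
tcp_pos: [0.5942, 0.2899, 0.0881]
eef_rot: [[-1.0, -0.029, -0.002], [-0.028, 1.0, -0.006], [0.002, -0.006, -1.0]]
force: [0.5, -20.5, -5.6]
width: 0.0152
finger_force: 30.0
```

>>> move_arm --moves '[{"travel": [0,-2,3],"turn": [0,0,0],"grip": 0},{"travel": [0,0,3],"turn": [0,0,0],"grip": 0},{"travel": [0,0,0],"turn": [0,0,0],"grip": 40},{"travel": [0,0,0],"turn": [0,0,0],"grip": 40},{"travel": [0,0,0],"turn": [0,0,0],"grip": 40},{"travel": [0,0,-30],"turn": [0,0,0],"grip": 40},{"travel": [0,0,-40],"turn": [0,0,0],"grip": 50},{"travel": [0,0,-40],"turn": [0,0,0],"grip": 50},{"travel": [0,0,0],"turn": [0,0,0],"grip": 50},{"travel": [0,0,0],"turn": [0,0,0],"grip": 50}]'

```text
clock: 4.85
tcp_pos: [0.5936, 0.2907, 0.1968]
eef_rot: [[-1.0, -0.03, 0.005], [-0.03, 1.0, 0.002], [-0.005, 0.002, -1.0]]
force: [-0.0, 1.3, -1.0]
width: 0.05
finger_force: 0.0
```

```bash
python3 - <<'E'
from h import *
t=snap('top','top1');s=snap('scene','scene1')
a=cv2.resize(t['image'][150:250,140:340,::-1],(600,300),interpolation=cv2.INTER_CUBIC)
b=cv2.resize(s['image'][150:250,165:365,::-1],(600,300),interpolation=cv2.INTER_CUBIC)
cv2.imwrite('pics/c4.png',np.vstack([a,b]))
E
```

```text
(no output)
```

View pics/c4.png

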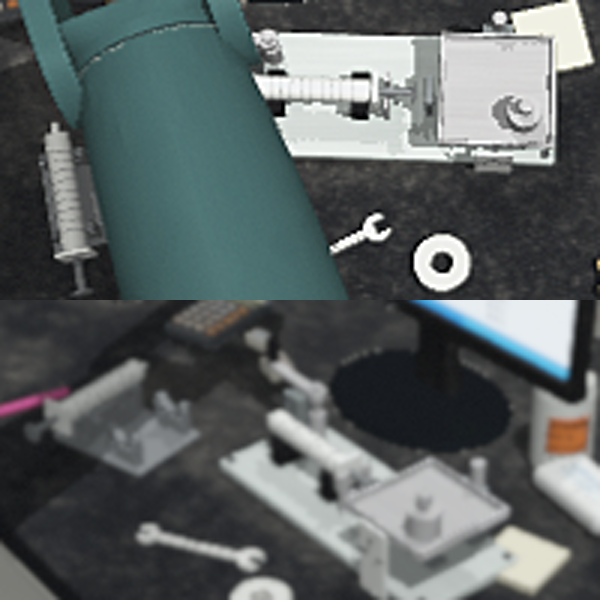

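The bar now stands aside on the ledge, with its handle at scene crop (265,340), and the used barrel lies free. Next I go over the barrel and turn the gripper a quarter.

>>> move_arm --moves '[{"travel": [9.5,-31.7,0],"turn": [0,0,0],"grip": 50},{"travel": [9.5,-31.7,0],"turn": [0,0,0],"grip": 50},{"travel": [9.5,-31.7,0],"turn": [0,0,0],"grip": 50},{"travel": [9.5,-31.7,0],"turn": [0,0,0],"grip": 50},{"travel": [0,0,0],"turn": [0,0,0.12],"grip": 50},{"travel": [0,0,0],"turn": [0,0,0.12],"grip": 50},{"travel": [0,0,0],"turn": [0,0,0.12],"grip": 50},{"travel": [0,0,0],"turn": [0,0,0.12],"grip": 50},{"travel": [0,0,0],"turn": [0,0,0.12],"grip": 50},{"travel": [0,0,0],"turn": [0,0,0.12],"grip": 50},{"travel": [0,0,0],"turn": [0,0,0.12],"grip": 50},{"travel": [0,0,0],"turn": [0,0,0.12],"grip": 50}]'

```text
clock: 5.95
tcp_pos: [0.5579, 0.162, 0.1919]
eef_rot: [[-0.593, 0.806, -0.002], [0.806, 0.593, -0.0], [0.001, -0.002, -1.0]]
force: [-0.3, 0.1, -0.5]
width: 0.05
finger_force: 0.0
```

>>> move_arm --moves '[{"travel": [0,0,0],"turn": [0,0,0.12],"grip": 50},{"travel": [0,0,0],"turn": [0,0,0.12],"grip": 50},{"travel": [0,0,0],"turn": [0,0,0.12],"grip": 50},{"travel": [0,0,0],"turn": [0,0,0.12],"grip": 50},{"travel": [0,0,0],"turn": [0,0,0.12],"grip": 50},{"travel": [0,0,30],"turn": [0,0,0.011],"grip": 50},{"travel": [0,0,30],"turn": [0,0,0],"grip": 50},{"travel": [0,0,20],"turn": [0,0,0],"grip": 50},{"travel": [0,0,0],"turn": [0,0,0],"grip": 50},{"travel": [0,0,0],"turn": [0,0,0],"grip": 50}]'

```text
clock: 6.78
tcp_pos: [0.5576, 0.1618, 0.1123]
eef_rot: [[-0.029, 1.0, -0.003], [1.0, 0.029, -0.001], [-0.001, -0.003, -1.0]]
force: [0.5, -0.1, 1.1]
width: 0.0501
finger_force: 0.0
```

>>> move_arm --moves '[{"travel": [0,1,30],"turn": [0,0,0],"grip": 50},{"travel": [0,0,25],"turn": [0,0,0],"grip": 50},{"travel": [0,0,15],"turn": [0,0,0],"grip": 50},{"travel": [0,0,10],"turn": [0,0,0],"grip": 50},{"travel": [0,0,0],"turn": [0,0,0],"grip": 15},{"travel": [0,0,0],"turn": [0,0,0],"grip": 15},{"travel": [0,0,0],"turn": [0,0,0],"grip": 15},{"travel": [0,0,0],"turn": [0,0,0],"grip": 15},{"travel": [0,0,0],"turn": [0,0,0],"grip": 15}]'

```text
clock: 7.53
tcp_pos: [0.5576, 0.162, 0.0347]
eef_rot: [[-0.029, 1.0, -0.005], [1.0, 0.029, -0.0], [0.0, -0.005, -1.0]]
force: [-15.4, 0.2, 14.3]
width: 0.0235
finger_force: 30.0
```

>>> move_arm --moves '[{"travel": [0,-2,-2],"turn": [0,0,0],"grip": 15},{"travel": [0,0,0],"turn": [0,0,0],"grip": 15}]'

```text
clock: 7.7
tcp_pos: [0.5577, 0.162, 0.0369]
eef_rot: [[-0.029, 1.0, 0.001], [1.0, 0.029, 0.0], [0.0, 0.002, -1.0]]
force: [-1.0, -1.3, -1.0]
width: 0.0233
finger_force: 30.0
```

>>> move_arm --moves '[{"travel": [0,0,-25],"turn": [0,0,0],"grip": 15},{"travel": [0,0,-35],"turn": [0,0,0],"grip": 15},{"travel": [0,0,-35],"turn": [0,0,0],"grip": 15},{"travel": [0,0,-15],"turn": [0,0,0],"grip": 15},{"travel": [17,-9.4,0],"turn": [0,0,0],"grip": 15},{"travel": [31,-17,0],"turn": [0,0,0],"grip": 15},{"travel": [31,-17,0],"turn": [0,0,0],"grip": 15},{"travel": [31,-17,0],"turn": [0,0,0],"grip": 15},{"travel": [31,-17,0],"turn": [0,0,0],"grip": 15},{"travel": [20,-11,0],"turn": [0,0,0],"grip": 15},{"travel": [10,-5.4,0],"turn": [0,0,0],"grip": 15},{"travel": [0,0,0],"turn": [0,0,0.1],"grip": 15}]'

```text
clock: 8.7
tcp_pos: [0.4578, 0.3319, 0.1462]
eef_rot: [[0.067, 0.998, 0.001], [0.998, -0.067, 0.001], [0.001, 0.001, -1.0]]
force: [-0.3, -0.1, -0.9]
width: 0.0231
finger_force: 30.0
```

>>> move_arm --moves '[{"travel": [0,0,0],"turn": [0,0,0.12],"grip": 15},{"travel": [0,0,0],"turn": [0,0,0.12],"grip": 15},{"travel": [0,0,0],"turn": [0,0,0.12],"grip": 15},{"travel": [0,0,0],"turn": [0,0,0.12],"grip": 15},{"travel": [0,0,0],"turn": [0,0,0.12],"grip": 15},{"travel": [0,0,0],"turn": [0,0,0.12],"grip": 15},{"travel": [0,0,0],"turn": [0,0,0.12],"grip": 15},{"travel": [0,0,0],"turn": [0,0,0.12],"grip": 15},{"travel": [0,0,0],"turn": [0,0,0.12],"grip": 15},{"travel": [0,0,0],"turn": [0,0,0.12],"grip": 15},{"travel": [0,0,0],"turn": [0,0,0.033],"grip": 15},{"travel": [0,0,0],"turn": [0,0,0],"grip": 15}]'

```text
clock: 9.7
tcp_pos: [0.4592, 0.3297, 0.146]
eef_rot: [[0.965, 0.261, 0.001], [0.261, -0.965, 0.0], [0.001, 0.0, -1.0]]
force: [0.5, 0.6, -0.3]
width: 0.0233
finger_force: 30.0
```

```bash
python3 - <<'E'
from h import *
t=snap('top','top2');s=snap('scene','scene2')
a=cv2.resize(t['image'][150:250,140:340,::-1],(600,300),interpolation=cv2.INTER_CUBIC)
b=cv2.resize(s['image'][150:250,135:335,::-1],(600,300),interpolation=cv2.INTER_CUBIC)
cv2.imwrite('pics/c5.png',np.vstack([a,b]))
E
```

```text
(no output)
```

View pics/c5.png

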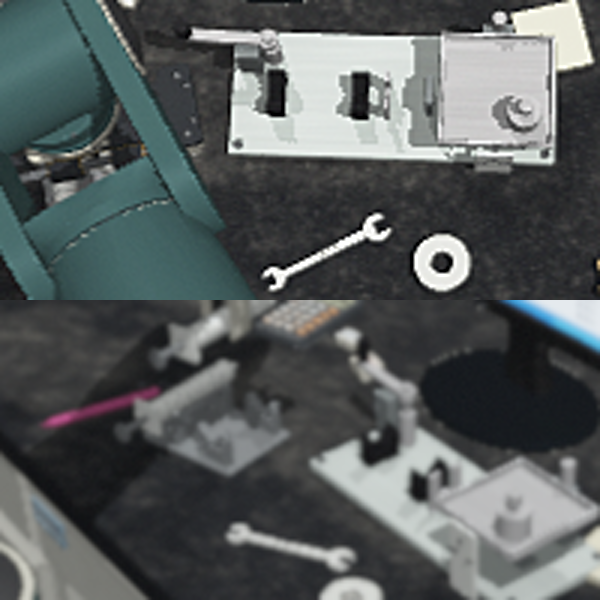

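The used barrel hangs level in the gripper over the rack, and the cradle is empty with the bar aside. Next I lower it into the lane.

>>> move_arm --moves '[{"travel": [0,0,30],"turn": [0,0,0],"grip": 15},{"travel": [0,0,30],"turn": [0,0,0],"grip": 15},{"travel": [0,0,20],"turn": [0,0,0],"grip": 15},{"travel": [0,0,15],"turn": [0,0,0],"grip": 15},{"travel": [0,0,10],"turn": [0,0,0],"grip": 15},{"travel": [0,0,5],"turn": [0,0,0],"grip": 15},{"travel": [0,0,0],"turn": [0,0,0],"grip": 15},{"travel": [0,0,0],"turn": [0,0,0],"grip": 15}]'

```text
clock: 10.47
tcp_pos: [0.4591, 0.3302, 0.0364]
eef_rot: [[0.965, 0.264, 0.001], [0.264, -0.965, 0.0], [0.001, -0.0, -1.0]]
force: [-0.1, -0.0, 0.3]
width: 0.023
finger_force: 30.0
```

>>> move_arm --moves '[{"travel": [0,0,3],"turn": [0,0,0],"grip": 15},{"travel": [0,0,2],"turn": [0,0,0],"grip": 15},{"travel": [0,0,0],"turn": [0,0,0],"grip": 15},{"travel": [0,0,0],"turn": [0,0,0],"grip": 15}]'

```text
clock: 10.8
tcp_pos: [0.4595, 0.33, 0.0321]
eef_rot: [[0.965, 0.264, 0.002], [0.264, -0.965, 0.0], [0.002, 0.0, -1.0]]
force: [0.7, -6.7, 8.0]
width: 0.0234
finger_force: 30.0
```

>>> move_arm --moves '[{"travel": [0,1,0],"turn": [0,0,0],"grip": 15},{"travel": [0,0,0],"turn": [0,0,0],"grip": 30},{"travel": [0,0,0],"turn": [0,0,0],"grip": 45},{"travel": [0,0,0],"turn": [0,0,0],"grip": 45},{"travel": [0,0,0],"turn": [0,0,0],"grip": 45},{"travel": [0,0,-25],"turn": [0,0,0],"grip": 45},{"travel": [0,0,-35],"turn": [0,0,0],"grip": 45},{"travel": [0,0,-35],"turn": [0,0,0],"grip": 45},{"travel": [0,0,-5],"turn": [0,0,0],"grip": 45},{"travel": [0,0,0],"turn": [0,0,0],"grip": 45}]'

```text
clock: 11.63
tcp_pos: [0.4599, 0.3298, 0.1334]
eef_rot: [[0.965, 0.264, 0.004], [0.264, -0.965, 0.002], [0.004, -0.001, -1.0]]
force: [-0.0, 0.4, -1.2]
width: 0.0454
finger_force: 0.0
```

```bash
python3 - <<'E'
from h import *
s=snap('scene','scene3')
cv2.imwrite('pics/c6.png',cv2.resize(s['image'][150:250,135:285,::-1],(750,500),interpolation=cv2.INTER_CUBIC))
for n,p in dict(laneF=(.4595-.0625*.965,.33-.0625*.264,.046),laneN=(.4595+.072*.965,.33+.072*.264,.046),lane=(.4595,.33,.046),fr=(.4404,.3997,.046)).items():
    print(n,np.round((proj(s,p)-[135,150])*5,1))
E
```

```text
laneF [326.2 230.9]
laneN [468.  140.9]
lane [393.9 188. ]
fr [313.6 153.7]
```

View pics/c6.png

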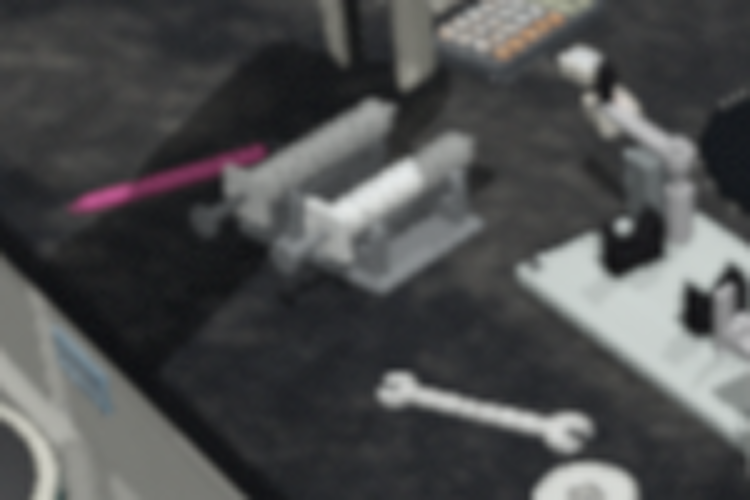

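The used barrel rests level in the lane at about (390,190). Next I grasp the fresh one.

>>> move_arm --moves '[{"travel": [0,-24,0],"turn": [0,0,0],"grip": 50},{"travel": [0,-24,0],"turn": [0,0,0],"grip": 50},{"travel": [0,-24,0],"turn": [0,0,0],"grip": 50},{"travel": [0,0,35],"turn": [0,0,0],"grip": 50},{"travel": [0,0,35],"turn": [0,0,0],"grip": 50},{"travel": [0,0,20],"turn": [0,0,0],"grip": 50},{"travel": [0,0,12],"turn": [0,0,0],"grip": 50},{"travel": [0,0,0],"turn": [0,0,0],"grip": 15},{"travel": [0,0,0],"turn": [0,0,0],"grip": 15},{"travel": [0,0,0],"turn": [0,0,0],"grip": 15},{"travel": [0,0,0],"turn": [0,0,0],"grip": 15},{"travel": [0,0,0],"turn": [0,0,0],"grip": 15}]'

```text
clock: 12.68
tcp_pos: [0.4408, 0.3983, 0.0302]
eef_rot: [[0.965, 0.264, 0.002], [0.264, -0.965, -0.0], [0.002, 0.001, -1.0]]
force: [0.4, -4.4, 6.3]
width: 0.0235
finger_force: 30.0
```

>>> move_arm --moves '[{"travel": [0,0,-15],"turn": [0,0,0],"grip": 15},{"travel": [0,0,-35],"turn": [0,0,0],"grip": 15},{"travel": [0,0,-35],"turn": [0,0,0],"grip": 15},{"travel": [0,0,-30],"turn": [0,0,0],"grip": 15},{"travel": [0,0,0],"turn": [0,0,-0.1],"grip": 15},{"travel": [0,0,0],"turn": [0,0,-0.12],"grip": 15},{"travel": [0,0,0],"turn": [0,0,-0.12],"grip": 15},{"travel": [0,0,0],"turn": [0,0,-0.12],"grip": 15},{"travel": [0,0,0],"turn": [0,0,-0.12],"grip": 15},{"travel": [0,0,0],"turn": [0,0,-0.12],"grip": 15},{"travel": [0,0,0],"turn": [0,0,-0.12],"grip": 15},{"travel": [0,0,0],"turn": [0,0,-0.12],"grip": 15}]'

```text
clock: 13.68
tcp_pos: [0.4401, 0.3987, 0.1446]
eef_rot: [[0.351, 0.937, 0.001], [0.937, -0.351, 0.001], [0.001, 0.001, -1.0]]
force: [0.3, 0.4, -0.7]
width: 0.0234
finger_force: 30.0
```

>>> move_arm --moves '[{"travel": [0,0,0],"turn": [0,0,-0.12],"grip": 15},{"travel": [0,0,0],"turn": [0,0,-0.12],"grip": 15},{"travel": [0,0,0],"turn": [0,0,-0.12],"grip": 15},{"travel": [0,0,0],"turn": [0,0,-0.033],"grip": 15},{"travel": [-15,7,0],"turn": [0,0,0],"grip": 15},{"travel": [-35,16,0],"turn": [0,0,0],"grip": 15},{"travel": [-35,16,0],"turn": [0,0,0],"grip": 15},{"travel": [-35,16,0],"turn": [0,0,0],"grip": 15},{"travel": [-35,16,0],"turn": [0,0,0],"grip": 15},{"travel": [-35,16,0],"turn": [0,0,0],"grip": 15},{"travel": [-35,16,0],"turn": [0,0,0],"grip": 15},{"travel": [-12.6,7.3,0],"turn": [0,0,0],"grip": 15}]'

```text
clock: 14.68
tcp_pos: [0.5586, 0.1605, 0.1447]
eef_rot: [[-0.027, 1.0, 0.002], [1.0, 0.027, -0.0], [-0.001, 0.002, -1.0]]
force: [-0.2, -0.7, -0.9]
width: 0.0235
finger_force: 30.0
```

>>> move_arm --moves '[{"travel": [0,0,0],"turn": [0,0,0],"grip": 15},{"travel": [0,0,30],"turn": [0,0,0],"grip": 15},{"travel": [0,0,20],"turn": [0,0,0],"grip": 15},{"travel": [0,0,0],"turn": [0,0,0],"grip": 15},{"travel": [0,0,0],"turn": [0,0,0],"grip": 15}]'

```text
clock: 15.1
tcp_pos: [0.5566, 0.1649, 0.0937]
eef_rot: [[-0.03, 1.0, -0.001], [1.0, 0.03, -0.0], [-0.0, -0.001, -1.0]]
force: [-0.2, 0.1, 0.6]
width: 0.0232
finger_force: 30.0
```

```bash
python3 - <<'E'
from h import *
s=snap('scene','scene4');st=get_state();p=st['tcp_pos']
cv2.imwrite('pics/c7.png',cv2.resize(s['image'][130:250,205:345,::-1],(700,600),interpolation=cv2.INTER_CUBIC))
c=np.array([p[0],p[1],p[2]+.0158]);y=np.array([-.028,1,0])
for n,q in dict(fl=c-.0625*y,noz=c+.072*y,slot=(.5577+.0585*.028,.16-.0585,.05)).items(): print(n,q,np.round((proj(s,q)-[205,130])*5,1))
E
```

```text
fl [0.55896054 0.10248623 0.11074691] [378.4 299.4]
noz [0.55519454 0.23698623 0.11074691] [243.2 211.5]
slot (0.559338, 0.1015, 0.05) [381.3 384. ]
```

View pics/c7.png

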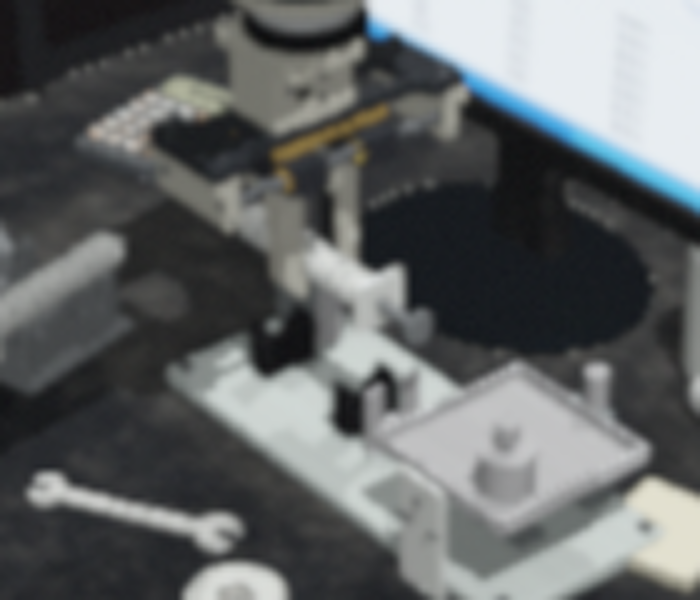

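The barrel hangs straight and level, with its flange at (378,297), directly above the slot at about (381,384). Next I lower it.

>>> move_arm --moves '[{"travel": [-1,1,20],"turn": [0,0,0],"grip": 15},{"travel": [0,0,15],"turn": [0,0,0],"grip": 15},{"travel": [0,0,10],"turn": [0,0,0],"grip": 15},{"travel": [0,0,7],"turn": [0,0,0],"grip": 15},{"travel": [0,0,4],"turn": [0,0,0],"grip": 15},{"travel": [0,0,2],"turn": [0,0,0],"grip": 15},{"travel": [0,0,0],"turn": [0,0,0],"grip": 15},{"travel": [0,0,0],"turn": [0,0,0],"grip": 15}]'

```text
clock: 15.82
tcp_pos: [0.5585, 0.1634, 0.0364]
eef_rot: [[-0.029, 1.0, 0.001], [1.0, 0.029, 0.0], [0.0, 0.001, -1.0]]
force: [-0.4, 0.1, -0.4]
width: 0.0234
finger_force: 30.0
```

>>> move_arm --moves '[{"travel": [0,-0.5,2],"turn": [0,0,0],"grip": 15},{"travel": [0,0,0],"turn": [0,0,0],"grip": 15},{"travel": [0,0,0],"turn": [0,0,0],"grip": 15}]'

```text
clock: 16.07
tcp_pos: [0.5579, 0.1634, 0.0345]
eef_rot: [[-0.029, 1.0, 0.001], [1.0, 0.029, 0.0], [0.0, 0.001, -1.0]]
force: [-2.1, -0.3, 5.0]
width: 0.0232
finger_force: 30.0
```

>>> move_arm --moves '[{"travel": [0,0,0],"turn": [0,0,0],"grip": 30},{"travel": [0,0,0],"turn": [0,0,0],"grip": 45},{"travel": [0,0,0],"turn": [0,0,0],"grip": 45},{"travel": [0,0,0],"turn": [0,0,0],"grip": 45},{"travel": [0,0,-25],"turn": [0,0,0],"grip": 45},{"travel": [0,0,-35],"turn": [0,0,0],"grip": 45},{"travel": [0,0,-35],"turn": [0,0,0],"grip": 45},{"travel": [0,0,-35],"turn": [0,0,0],"grip": 45},{"travel": [0,0,-25],"turn": [0,0,0],"grip": 45},{"travel": [0,0,0],"turn": [0,0,-0.12],"grip": 45},{"travel": [0,0,0],"turn": [0,0,-0.12],"grip": 45},{"travel": [0,0,0],"turn": [0,0,-0.12],"grip": 45}]'

```text
clock: 17.07
tcp_pos: [0.5578, 0.1633, 0.1892]
eef_rot: [[-0.385, 0.923, 0.001], [0.923, 0.385, 0.0], [-0.0, 0.001, -1.0]]
force: [-0.3, -0.3, -0.5]
width: 0.0452
finger_force: 0.0
```

>>> move_arm --moves '[{"travel": [0,0,0],"turn": [0,0,-0.12],"grip": 45},{"travel": [0,0,0],"turn": [0,0,-0.12],"grip": 45},{"travel": [0,0,0],"turn": [0,0,-0.12],"grip": 45},{"travel": [0,0,0],"turn": [0,0,-0.12],"grip": 45},{"travel": [0,0,0],"turn": [0,0,-0.12],"grip": 45},{"travel": [0,0,0],"turn": [0,0,-0.12],"grip": 45},{"travel": [0,0,0],"turn": [0,0,-0.12],"grip": 45},{"travel": [0,0,0],"turn": [0,0,-0.12],"grip": 45},{"travel": [0,0,0],"turn": [0,0,-0.12],"grip": 45},{"travel": [0,0,0],"turn": [0,0,-0.12],"grip": 45},{"travel": [0,0,0],"turn": [0,0,0],"grip": 45}]'

```text
clock: 17.98
tcp_pos: [0.5576, 0.1633, 0.1886]
eef_rot: [[-1.0, -0.024, -0.0], [-0.024, 1.0, -0.0], [0.0, -0.0, -1.0]]
force: [0.4, 1.0, 1.2]
width: 0.045
finger_force: 0.0
```

```bash
python3 - <<'E'
from h import *
s=snap('scene','scene5');t=snap('top','top5')
a=cv2.resize(s['image'][150:250,205:345,::-1],(420,300),interpolation=cv2.INTER_CUBIC)
b=cv2.resize(t['image'][150:250,160:300,::-1],(420,300),interpolation=cv2.INTER_CUBIC)
cv2.imwrite('pics/c8.png',np.vstack([a,b]))
E
```

```text
(no output)
```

View pics/c8.png

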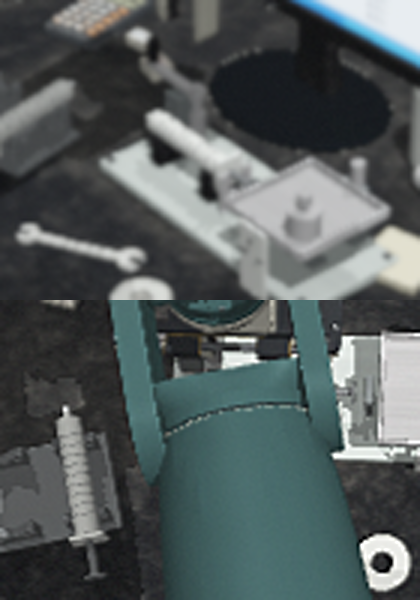

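The fresh barrel is seated in the cradle with its flange in the slot at (225,170). The bar's handle is still aside at (145,40). Next I grip the handle.

>>> move_arm --moves '[{"travel": [-9.9,31.3,0],"turn": [0,0,0],"grip": 45},{"travel": [-9.9,31.3,0],"turn": [0,0,0],"grip": 45},{"travel": [-9.9,31.3,0],"turn": [0,0,0],"grip": 45},{"travel": [-9.9,31.3,0],"turn": [0,0,0],"grip": 45},{"travel": [0,0,0],"turn": [0,0,0],"grip": 45},{"travel": [0,0,35],"turn": [0,0,0],"grip": 45},{"travel": [0,0,35],"turn": [0,0,0],"grip": 45},{"travel": [0,0,20],"turn": [0,0,0],"grip": 45},{"travel": [0,0,12],"turn": [0,0,0],"grip": 45},{"travel": [0,0,0],"turn": [0,0,0],"grip": 45},{"travel": [0,0,0],"turn": [0,0,0],"grip": 45}]'

```text
clock: 19.0
tcp_pos: [0.5952, 0.289, 0.0874]
eef_rot: [[-1.0, -0.016, 0.0], [-0.016, 1.0, 0.0], [-0.0, 0.0, -1.0]]
force: [-0.1, 0.6, 0.3]
width: 0.0448
finger_force: 0.0
```

>>> move_arm --moves '[{"travel": [0,0,0],"turn": [0,0,0],"grip": 20},{"travel": [0,0,0],"turn": [0,0,0],"grip": 0},{"travel": [0,0,0],"turn": [0,0,0],"grip": 0},{"travel": [0,0,0],"turn": [0,0,0],"grip": 0},{"travel": [0,0,0],"turn": [0,0,0],"grip": 0},{"travel": [0,0,0],"turn": [0,0,0],"grip": 0}]'

```text
clock: 19.5
tcp_pos: [0.5951, 0.2895, 0.0871]
eef_rot: [[-1.0, -0.018, 0.001], [-0.018, 1.0, 0.001], [-0.001, 0.001, -1.0]]
force: [0.9, 2.0, 1.7]
width: 0.0153
finger_force: 30.0
```

>>> move_arm --moves '[{"travel": [0,0,-4],"turn": [0,0,-0.011],"grip": 0},{"travel": [0,0,-3],"turn": [0,0,0],"grip": 0},{"travel": [0,0,0],"turn": [0,0,0],"grip": 0},{"travel": [12.2,-1.8,0],"turn": [0,0,0],"grip": 0},{"travel": [11.7,-3.6,0],"turn": [0,0,0],"grip": 0},{"travel": [11.1,-5.3,0],"turn": [0,0,0],"grip": 0},{"travel": [10.2,-6.9,0],"turn": [0,0,0],"grip": 0},{"travel": [9.0,-8.3,0],"turn": [0,0,0],"grip": 0},{"travel": [0,0,0],"turn": [0,0,0],"grip": 0}]'

```text
clock: 20.25
tcp_pos: [0.5359, 0.2659, 0.0928]
eef_rot: [[-0.999, -0.032, -0.01], [-0.032, 0.999, 0.008], [0.01, 0.009, -1.0]]
force: [-37.7, 41.1, -2.7]
width: 0.0128
finger_force: 34.1
```

>>> move_arm --moves '[{"travel": [7.7,-9.6,0],"turn": [0,0,0],"grip": 0},{"travel": [6.1,-10.6,0],"turn": [0,0,0],"grip": 0},{"travel": [4.5,-11.5,0],"turn": [0,0,0],"grip": 0},{"travel": [2.8,-11.9,0],"turn": [0,0,0],"grip": 0},{"travel": [0.9,-12.3,0],"turn": [0,0,0],"grip": 0},{"travel": [0,0,0],"turn": [0,0,0],"grip": 0},{"travel": [0,0,0],"turn": [0,0,0],"grip": 0}]'

```text
clock: 20.83
tcp_pos: [0.5086, 0.2045, 0.0874]
eef_rot: [[-0.999, -0.031, -0.032], [-0.031, 1.0, -0.004], [0.032, -0.003, -0.999]]
force: [-92.8, 1.1, -0.8]
width: 0.0063
finger_force: 57.9
```

>>> move_arm --moves '[{"travel": [1,0,2.5],"turn": [0,0,0],"grip": 0},{"travel": [0,0,2.5],"turn": [0,0,0],"grip": 0}]'

```text
clock: 21.0
tcp_pos: [0.5076, 0.2052, 0.0839]
eef_rot: [[-0.999, -0.031, -0.032], [-0.031, 1.0, -0.003], [0.032, -0.002, -0.999]]
force: [-110.5, 2.4, 34.8]
width: 0.006
finger_force: 65.8
```

>>> move_arm --moves '[{"travel": [4,0,-3],"turn": [0,0,0],"grip": 30},{"travel": [2,0,0],"turn": [0,0,0],"grip": 40},{"travel": [0,0,0],"turn": [0,0,0],"grip": 45},{"travel": [0,0,0],"turn": [0,0,0],"grip": 45}]'

```text
clock: 21.33
tcp_pos: [0.5143, 0.205, 0.0921]
eef_rot: [[-1.0, -0.029, 0.001], [-0.029, 1.0, -0.0], [-0.001, -0.0, -1.0]]
force: [0.9, -0.7, -0.2]
width: 0.0285
finger_force: 0.0
```

>>> move_arm --moves '[{"travel": [0,0,-30],"turn": [0,0,0],"grip": 45},{"travel": [0,0,-40],"turn": [0,0,0],"grip": 45},{"travel": [20,0,-30],"turn": [0,0,0],"grip": 45},{"travel": [40,0,0],"turn": [0,0,0],"grip": 45},{"travel": [40,0,0],"turn": [0,0,0],"grip": 45},{"travel": [0,0,0],"turn": [0,0,0],"grip": 45}]'

```text
clock: 21.83
tcp_pos: [0.4107, 0.2019, 0.1935]
eef_rot: [[-1.0, -0.03, 0.003], [-0.03, 1.0, 0.001], [-0.003, 0.001, -1.0]]
force: [-0.6, -0.1, 0.2]
width: 0.0449
finger_force: 0.0
```

```bash
python3 - <<'E'
from h import *
s=snap('scene','scene6');t=snap('top','top6')
a=cv2.resize(s['image'][150:250,205:345,::-1],(420,300),interpolation=cv2.INTER_CUBIC)
b=cv2.resize(t['image'][150:250,160:300,::-1],(420,300),interpolation=cv2.INTER_CUBIC)
cv2.imwrite('pics/c9.png',np.vstack([a,b]))
E
```

```text
(no output)
```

View pics/c9.png

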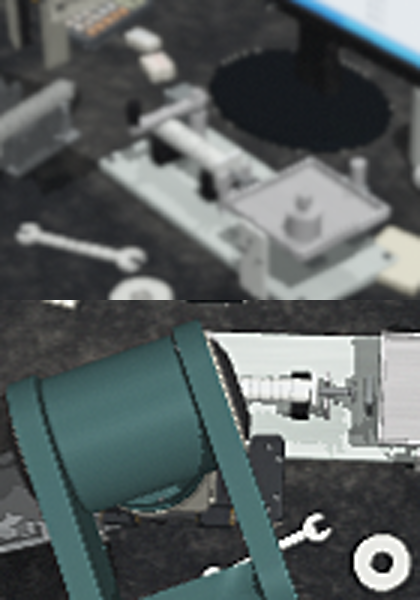

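The bar is across the cradle again, with its handle at (135,110). I'll compare it with the first picture to check lift and turn.

```bash
python3 - <<'E'
from h import *
a=load('scene0');b=load('scene6')
A=a['image'][172:206,240:285].astype(np.float32).mean(2);B=b['image'][172:206,240:285].astype(np.float32).mean(2)
print(cv2.phaseCorrelate(A,B,cv2.createHanningWindow(A.shape[::-1],cv2.CV_32F)))
# template tracking of handle+bar end
T=cv2.cvtColor(a['image'],cv2.COLOR_RGB2GRAY);U=cv2.cvtColor(b['image'],cv2.COLOR_RGB2GRAY)
for w in [(180,200,243,258),(178,196,255,280)]:
    r=cv2.matchTemplate(U[w[0]-10:w[1]+10,w[2]-10:w[3]+10],T[w[0]:w[1],w[2]:w[3]],cv2.TM_CCOEFF_NORMED);print(cv2.minMaxLoc(r)[1],np.subtract(cv2.minMaxLoc(r)[3],10))
p=np.array([.5177,.207,.084]);print(proj(a,p),proj(a,p+[0,0,.007]),proj(a,p+[0,.012,.007]))
print(np.abs(A-B).max(),np.abs(A-B).mean())
E
```

```text
((0.38890451200459, 0.13221629075360397), 0.9574548206211608)
0.9976395964622498 [0 0]
0.9986463189125061 [0 0]
[249.69065214 187.4838328 ] [249.58430999 185.57008013] [247.37781292 183.96666208]
15.666672 1.5769062
```

The handle patch hasn't shifted, so the bar is down on the barrel at turn 0. Next come the weights.

```bash
cat >> h.py <<'E'
def weights(t,x0=342,x1=430,y0=195,y1=262):
    g=cv2.cvtColor(t['image'],cv2.COLOR_RGB2HSV)
    m=((g[:,:,1]<45)&(g[:,:,2]>85)).astype(np.uint8)
    m[:y0]=0;m[y1:]=0;m[:,:x0]=0;m[:,x1:]=0
    m=cv2.morphologyEx(m,cv2.MORPH_CLOSE,np.ones((3,3)))
    for c in cv2.findContours(m,0,2)[0]:
        if cv2.contourArea(c)>20:
            (u,v),r=cv2.minEnclosingCircle(c);w,h=cv2.boundingRect(c)[2:]
            z=.028 if r>5.6 else .022
            print('px',round(u,1),round(v,1),'r',round(r,2),'bb',w,h,'area',cv2.contourArea(c),np.round(plane(t,u,v,z/2+.008),4))
E
python3 - <<'E'
from h import *
for n in('top0','top6'): print(n);weights(load(n))
t=load('top6')
cv2.imwrite('pics/c10.png',cv2.resize(t['image'][190:270,320:440,::-1],(720,480),interpolation=cv2.INTER_CUBIC))
E
```

```text
top0
px 394.2 242.4 r 4.58 bb 9 10 area 49.5 [ 0.3966 -0.2917  0.019 ]
px 365.4 234.4 r 5.88 bb 12 12 area 93.5 [ 0.4157 -0.2053  0.022 ]
px 374.7 216.7 r 4.53 bb 9 9 area 49.5 [ 0.4712 -0.2326  0.019 ]
top6
px 394.2 242.4 r 4.58 bb 9 10 area 49.5 [ 0.3966 -0.2917  0.019 ]
px 365.4 234.4 r 5.88 bb 12 12 area 93.5 [ 0.4157 -0.2053  0.022 ]
px 374.7 216.7 r 4.53 bb 9 9 area 49.5 [ 0.4712 -0.2326  0.019 ]
```

View pics/c10.png

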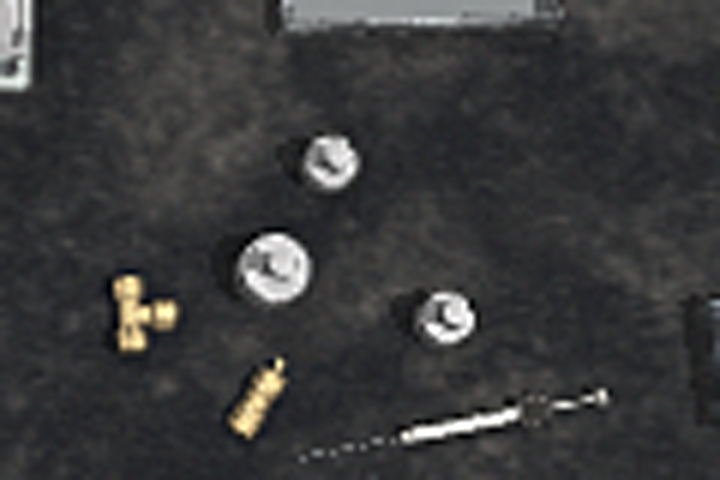

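All three bench weights are unmoved: big at (275,268), smalls at (331,162) and (447,318). I'll take the big one by its knob.

>>> move_arm --moves '[{"travel": [0.7,-40.6,0],"turn": [0,0,0],"grip": 35},{"travel": [0.7,-40.6,0],"turn": [0,0,0],"grip": 35},{"travel": [0.7,-40.6,0],"turn": [0,0,0],"grip": 35},{"travel": [0.7,-40.6,0],"turn": [0,0,0],"grip": 35},{"travel": [0.7,-40.6,0],"turn": [0,0,0],"grip": 35},{"travel": [0.7,-40.6,0],"turn": [0,0,0],"grip": 35},{"travel": [0.7,-40.6,0],"turn": [0,0,0],"grip": 35},{"travel": [0.7,-40.6,0],"turn": [0,0,0],"grip": 35},{"travel": [0.7,-40.6,0],"turn": [0,0,0],"grip": 35},{"travel": [0.7,-40.6,0],"turn": [0,0,0],"grip": 35},{"travel": [0,0,0],"turn": [0,0,0],"grip": 35},{"travel": [0,0,0],"turn": [0,0,0],"grip": 35}]'

```text
clock: 22.93
tcp_pos: [0.4193, -0.2065, 0.1912]
eef_rot: [[-1.0, -0.025, -0.001], [-0.025, 1.0, 0.0], [0.001, 0.0, -1.0]]
force: [1.2, 0.1, -0.1]
width: 0.0353
finger_force: 0.0
```

```bash
python3 - <<'E'
from h import *
print(get_state()['q']);weights(snap('top'))
E
```

```text
[-5.12088472e-01 -3.40989908e-01  1.90518813e+00 -2.27941567e-04
  1.57866889e+00 -2.10786583e+00]
px 394.2 242.4 r 4.58 bb 9 10 area 49.5 [ 0.3966 -0.2917  0.019 ]
px 365.4 234.4 r 5.88 bb 12 11 area 64.0 [ 0.4157 -0.2053  0.022 ]
px 385.0 217.5 r 15.31 bb 25 22 area 32.5 [ 0.4697 -0.263   0.022 ]
```

>>> move_arm --moves '[{"travel": [3.5,1.5,40],"turn": [0,0,0],"grip": 35},{"travel": [0,0,40],"turn": [0,0,0],"grip": 35},{"travel": [0,0,35],"turn": [0,0,0],"grip": 35},{"travel": [0,0,25],"turn": [0,0,0],"grip": 35},{"travel": [0,0,15],"turn": [0,0,0],"grip": 35},{"travel": [0,0,5],"turn": [0,0,0],"grip": 35},{"travel": [0,0,0],"turn": [0,0,0],"grip": 10},{"travel": [0,0,0],"turn": [0,0,0],"grip": 0},{"travel": [0,0,0],"turn": [0,0,0],"grip": 0},{"travel": [0,0,0],"turn": [0,0,0],"grip": 0},{"travel": [0,0,0],"turn": [0,0,0],"grip": 0},{"travel": [0,0,0],"turn": [0,0,0],"grip": 0}]'

```text
clock: 23.98
tcp_pos: [0.4162, -0.2029, 0.0328]
eef_rot: [[-1.0, -0.029, 0.002], [-0.029, 1.0, -0.001], [-0.002, -0.001, -1.0]]
force: [0.9, -1.3, 6.7]
width: 0.0131
finger_force: 30.0
```

>>> move_arm --moves '[{"travel": [0,0,-15],"turn": [0,0,0],"grip": 0},{"travel": [0,0,-35],"turn": [0,0,0],"grip": 0},{"travel": [0,0,-35],"turn": [0,0,0],"grip": 0},{"travel": [0,0,-35],"turn": [0,0,0],"grip": 0},{"travel": [0,0,-27],"turn": [0,0,0],"grip": 0},{"travel": [-15,17,0],"turn": [0,0,0],"grip": 0},{"travel": [-25,28.6,0],"turn": [0,0,0],"grip": 0},{"travel": [-25,28.6,0],"turn": [0,0,0],"grip": 0},{"travel": [-25,28.6,0],"turn": [0,0,0],"grip": 0},{"travel": [-25,28.6,0],"turn": [0,0,0],"grip": 0},{"travel": [-25,28.6,0],"turn": [0,0,0],"grip": 0},{"travel": [-25,28.6,0],"turn": [0,0,0],"grip": 0}]'

```text
clock: 24.98
tcp_pos: [0.5758, -0.0074, 0.1786]
eef_rot: [[-1.0, -0.029, -0.0], [-0.029, 1.0, -0.0], [0.0, -0.0, -1.0]]
force: [0.2, -0.5, -1.9]
width: 0.0132
finger_force: 30.0
```

>>> move_arm --moves '[{"travel": [-10,11.4,0],"turn": [0,0,0],"grip": 0},{"travel": [0,0,0],"turn": [0,0,0],"grip": 0},{"travel": [0,0,0],"turn": [0,0,0],"grip": 0}]'

```text
clock: 25.23
tcp_pos: [0.5846, 0.0028, 0.1782]
eef_rot: [[-1.0, -0.03, -0.001], [-0.03, 1.0, -0.0], [0.001, -0.0, -1.0]]
force: [0.4, -0.1, -1.6]
width: 0.0128
finger_force: 30.0
```

```bash
python3 - <<'E'
from h import *
s=snap('scene','scene7');t=snap('top','top7')
b=cv2.resize(s['image'][140:260,225:365,::-1],(490,420),interpolation=cv2.INTER_CUBIC)
cv2.imwrite('pics/c11.png',b)
E
```

```text
(no output)
```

View pics/c11.png

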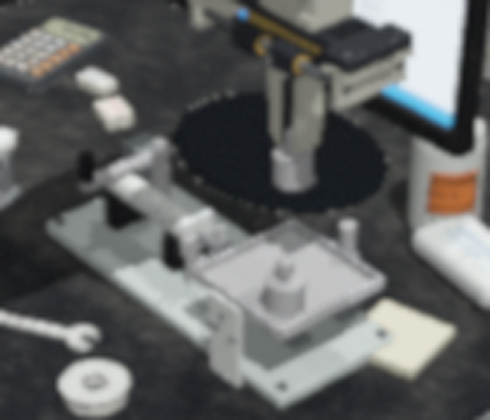

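The big weight hangs upright at (293,170) above the back half of the pan. Next I set it down.

>>> move_arm --moves '[{"travel": [0,0,30],"turn": [0,0,0],"grip": 0},{"travel": [0,0,25],"turn": [0,0,0],"grip": 0},{"travel": [0,0,14],"turn": [0,0,0],"grip": 0},{"travel": [0,0,7],"turn": [0,0,0],"grip": 0},{"travel": [0,0,5],"turn": [0,0,0],"grip": 0},{"travel": [0,0,4],"turn": [0,0,0],"grip": 0},{"travel": [0,0,0],"turn": [0,0,0],"grip": 0},{"travel": [0,0,0],"turn": [0,0,0],"grip": 0},{"travel": [0,0,0],"turn": [0,0,0],"grip": 0},{"travel": [0,0,0],"turn": [0,0,0],"grip": 0}]'

```text
clock: 26.17
tcp_pos: [0.585, 0.0024, 0.0944]
eef_rot: [[-1.0, -0.029, 0.001], [-0.029, 1.0, -0.0], [-0.001, -0.0, -1.0]]
force: [-0.0, -0.8, -0.7]
width: 0.0127
finger_force: 30.0
```

>>> move_arm --moves '[{"travel": [0,0,3],"turn": [0,0,0],"grip": 0},{"travel": [0,0,0],"turn": [0,0,0],"grip": 20},{"travel": [0,0,0],"turn": [0,0,0],"grip": 30},{"travel": [0,0,0],"turn": [0,0,0],"grip": 30},{"travel": [0,0,0],"turn": [0,0,0],"grip": 30},{"travel": [0,0,-10],"turn": [0,0,0],"grip": 30},{"travel": [0,0,-30],"turn": [0,0,0],"grip": 35},{"travel": [0,0,-35],"turn": [0,0,0],"grip": 35},{"travel": [0,0,-25],"turn": [0,0,0],"grip": 35}]'

```text
clock: 26.92
tcp_pos: [0.5848, 0.0025, 0.1942]
eef_rot: [[-1.0, -0.029, 0.002], [-0.029, 1.0, -0.0], [-0.002, -0.0, -1.0]]
force: [0.4, 0.9, 0.3]
width: 0.0346
finger_force: 0.0
```

```bash
python3 - <<'E'
from h import *
print(get_state()['tcp_pos']);weights(snap('top','top8'))
E
```

```text
[0.58482848 0.00245766 0.19423302]
px 394.1 242.5 r 4.63 bb 9 10 area 52.0 [ 0.3964 -0.2914  0.019 ]
px 374.6 216.6 r 4.67 bb 9 10 area 51.5 [ 0.4714 -0.2325  0.019 ]
```

>>> move_arm --moves '[{"travel": [17.2,-33.1,0],"turn": [0,0,0],"grip": 35},{"travel": [17.2,-33.1,0],"turn": [0,0,0],"grip": 35},{"travel": [17.2,-33.1,0],"turn": [0,0,0],"grip": 35},{"travel": [17.2,-33.1,0],"turn": [0,0,0],"grip": 35},{"travel": [17.2,-33.1,0],"turn": [0,0,0],"grip": 35},{"travel": [17.2,-33.1,0],"turn": [0,0,0],"grip": 35},{"travel": [17.2,-33.1,0],"turn": [0,0,0],"grip": 35},{"travel": [0,0,35],"turn": [0,0,0],"grip": 35},{"travel": [0,0,35],"turn": [0,0,0],"grip": 35},{"travel": [0,0,30],"turn": [0,0,0],"grip": 35},{"travel": [0,0,0],"turn": [0,0,0],"grip": 35},{"travel": [0,0,0],"turn": [0,0,0],"grip": 35}]'

```text
clock: 27.97
tcp_pos: [0.4707, -0.2324, 0.0907]
eef_rot: [[-1.0, -0.029, -0.002], [-0.029, 1.0, 0.001], [0.002, 0.001, -1.0]]
force: [0.4, -0.2, 0.3]
width: 0.0352
finger_force: 0.0
```

```bash
python3 - <<'E'
from h import *
print(get_state()['tcp_pos']);s=snap('scene','scene8');weights(snap('top','top9'))
cv2.imwrite('pics/c12.png',cv2.resize(s['image'][170:350,225:405,::-1],(600,600),interpolation=cv2.INTER_CUBIC))
E
```

```text
[ 0.47066131 -0.23243882  0.09070028]
px 388.0 204.0 r 14.21 bb 23 21 area 37.5 [ 0.5115 -0.2716  0.022 ]
```

View pics/c12.png

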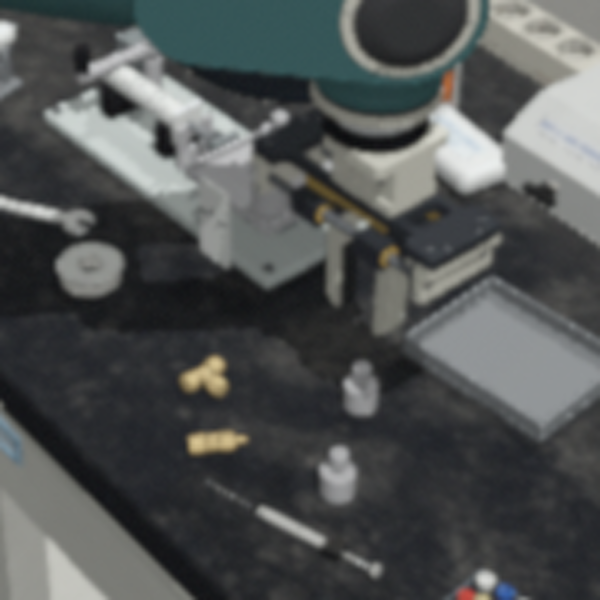

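Small A stands at (360,390) directly under the fingers, and small B at (338,475). Next I grip A.

>>> move_arm --moves '[{"travel": [0,0,30],"turn": [0,0,0],"grip": 35},{"travel": [0,0,20],"turn": [0,0,0],"grip": 35},{"travel": [0,0,10],"turn": [0,0,0],"grip": 35},{"travel": [0,0,5],"turn": [0,0,0],"grip": 35},{"travel": [0,0,0],"turn": [0,0,0],"grip": 15},{"travel": [0,0,0],"turn": [0,0,0],"grip": 0},{"travel": [0,0,0],"turn": [0,0,0],"grip": 0},{"travel": [0,0,0],"turn": [0,0,0],"grip": 0},{"travel": [0,0,0],"turn": [0,0,0],"grip": 0},{"travel": [0,0,0],"turn": [0,0,0],"grip": 0}]'

```text
clock: 28.9
tcp_pos: [0.4717, -0.233, 0.0268]
eef_rot: [[-1.0, -0.029, 0.002], [-0.029, 1.0, -0.001], [-0.002, -0.001, -1.0]]
force: [-0.2, -0.2, 6.7]
width: 0.0132
finger_force: 30.0
```

>>> move_arm --moves '[{"travel": [0,0,-15],"turn": [0,0,0],"grip": 0},{"travel": [0,0,-35],"turn": [0,0,0],"grip": 0},{"travel": [0,0,-35],"turn": [0,0,0],"grip": 0},{"travel": [0,0,-35],"turn": [0,0,0],"grip": 0},{"travel": [0,0,-30],"turn": [0,0,0],"grip": 0},{"travel": [-5,17,0],"turn": [0,0,0],"grip": 0},{"travel": [-10,34,0],"turn": [0,0,0],"grip": 0},{"travel": [-10,34,0],"turn": [0,0,0],"grip": 0},{"travel": [-10,34,0],"turn": [0,0,0],"grip": 0},{"travel": [-10,34,0],"turn": [0,0,0],"grip": 0},{"travel": [-10,34,0],"turn": [0,0,0],"grip": 0},{"travel": [-10,34,0],"turn": [0,0,0],"grip": 0}]'

```text
clock: 29.9
tcp_pos: [0.5296, -0.0081, 0.176]
eef_rot: [[-1.0, -0.029, 0.001], [-0.029, 1.0, -0.0], [-0.001, -0.0, -1.0]]
force: [0.5, -0.3, -0.2]
width: 0.013
finger_force: 30.0
```

>>> move_arm --moves '[{"travel": [-5.4,22,0],"turn": [0,0,0],"grip": 0},{"travel": [0,0,0],"turn": [0,0,0],"grip": 0},{"travel": [0,0,25],"turn": [0,0,0],"grip": 0},{"travel": [0,0,25],"turn": [0,0,0],"grip": 0},{"travel": [0,0,15],"turn": [0,0,0],"grip": 0},{"travel": [0,0,0],"turn": [0,0,0],"grip": 0},{"travel": [0,0,0],"turn": [0,0,0],"grip": 0}]'

```text
clock: 30.48
tcp_pos: [0.5341, 0.0119, 0.1107]
eef_rot: [[-1.0, -0.029, -0.001], [-0.029, 1.0, -0.0], [0.001, -0.0, -1.0]]
force: [1.2, -1.0, -0.8]
width: 0.013
finger_force: 30.0
```

>>> move_arm --moves '[{"travel": [0,0,15],"turn": [0,0,0],"grip": 0},{"travel": [0,0,8],"turn": [0,0,0],"grip": 0},{"travel": [0,0,5],"turn": [0,0,0],"grip": 0},{"travel": [0,0,5],"turn": [0,0,0],"grip": 0},{"travel": [0,0,0],"turn": [0,0,0],"grip": 0},{"travel": [0,0,0],"turn": [0,0,0],"grip": 0},{"travel": [0,0,0],"turn": [0,0,0],"grip": 20},{"travel": [0,0,0],"turn": [0,0,0],"grip": 30},{"travel": [0,0,0],"turn": [0,0,0],"grip": 30},{"travel": [0,0,0],"turn": [0,0,0],"grip": 30}]'

```text
clock: 31.32
tcp_pos: [0.5345, 0.0123, 0.078]
eef_rot: [[-1.0, -0.029, 0.0], [-0.029, 1.0, -0.0], [-0.0, -0.0, -1.0]]
force: [0.4, -0.7, 0.5]
width: 0.0298
finger_force: 0.0
```

>>> move_arm --moves '[{"travel": [0,0,-10],"turn": [0,0,0],"grip": 30},{"travel": [0,0,-30],"turn": [0,0,0],"grip": 35},{"travel": [0,0,-35],"turn": [0,0,0],"grip": 35},{"travel": [0,0,-35],"turn": [0,0,0],"grip": 35},{"travel": [0,0,0],"turn": [0,0,0],"grip": 35},{"travel": [0,0,0],"turn": [0,0,0],"grip": 35}]'

```text
clock: 31.82
tcp_pos: [0.5351, 0.0123, 0.1906]
eef_rot: [[-1.0, -0.029, 0.004], [-0.029, 1.0, -0.0], [-0.004, -0.0, -1.0]]
force: [0.7, -0.3, -1.3]
width: 0.0347
finger_force: 0.0
```

```bash
python3 - <<'E'
from h import *
print(get_state()['tcp_pos']);weights(snap('top','top10'))
E
```

```text
[0.53514074 0.01228854 0.19057905]
px 394.1 242.5 r 4.63 bb 9 10 area 51.5 [ 0.3964 -0.2914  0.019 ]
```

>>> move_arm --moves '[{"travel": [16.4,-33.2,0],"turn": [0,0,0],"grip": 35},{"travel": [16.4,-33.2,0],"turn": [0,0,0],"grip": 35},{"travel": [16.4,-33.2,0],"turn": [0,0,0],"grip": 35},{"travel": [16.4,-33.2,0],"turn": [0,0,0],"grip": 35},{"travel": [16.4,-33.2,0],"turn": [0,0,0],"grip": 35},{"travel": [16.4,-33.2,0],"turn": [0,0,0],"grip": 35},{"travel": [16.4,-33.2,0],"turn": [0,0,0],"grip": 35},{"travel": [16.4,-33.2,0],"turn": [0,0,0],"grip": 35},{"travel": [16.4,-33.2,0],"turn": [0,0,0],"grip": 35},{"travel": [0,0,35],"turn": [0,0,0],"grip": 35},{"travel": [0,0,35],"turn": [0,0,0],"grip": 35},{"travel": [0,0,30],"turn": [0,0,0],"grip": 35}]'

```text
clock: 32.87
tcp_pos: [0.3942, -0.2908, 0.0847]
eef_rot: [[-1.0, -0.027, -0.001], [-0.027, 1.0, 0.001], [0.001, 0.001, -1.0]]
force: [-0.1, 0.5, -0.2]
width: 0.0353
finger_force: 0.0
```

>>> move_arm --moves '[{"travel": [0,0,0],"turn": [0,0,0],"grip": 35},{"travel": [0,0,0],"turn": [0,0,0],"grip": 35}]'

```text
clock: 33.03
tcp_pos: [0.3947, -0.29, 0.0865]
eef_rot: [[-1.0, -0.029, -0.003], [-0.029, 1.0, 0.002], [0.003, 0.002, -1.0]]
force: [-0.2, -0.4, 1.1]
width: 0.0352
finger_force: 0.0
```

```bash
python3 - <<'E'
from h import *
p=get_state()['tcp_pos'];print(p);s=snap('scene','scene11')
g=cv2.cvtColor(s['image'],cv2.COLOR_RGB2HSV)
m=((g[:,:,1]<45)&(g[:,:,2]>110)).astype(np.uint8);m[:290]=0;m[328:]=0;m[:,:300]=0;m[:,350:]=0
for c in cv2.findContours(m,0,2)[0]:
    if cv2.contourArea(c)>10: print(cv2.boundingRect(c))
print(proj(s,(.396,-.291,0)),proj(s,(.396,-.291,.04)),proj(s,p))
E
```

```text
[ 0.39467869 -0.29004547  0.08646796]
(302, 322, 14, 6)
(319, 312, 11, 16)
(331, 290, 8, 7)
[326.21670936 317.30212692] [326.77579545 305.60501837] [326.7638924  291.51359459]
```

>>> move_arm --moves '[{"travel": [-1,-1,30],"turn": [0,0,0],"grip": 35},{"travel": [0,0,18],"turn": [0,0,0],"grip": 35},{"travel": [0,0,9],"turn": [0,0,0],"grip": 35},{"travel": [0,0,4],"turn": [0,0,0],"grip": 35},{"travel": [0,0,0],"turn": [0,0,0],"grip": 15},{"travel": [0,0,0],"turn": [0,0,0],"grip": 0},{"travel": [0,0,0],"turn": [0,0,0],"grip": 0},{"travel": [0,0,0],"turn": [0,0,0],"grip": 0},{"travel": [0,0,0],"turn": [0,0,0],"grip": 0},{"travel": [0,0,0],"turn": [0,0,0],"grip": 0}]'

```text
clock: 33.92
tcp_pos: [0.3967, -0.2918, 0.0271]
eef_rot: [[-1.0, -0.029, 0.0], [-0.029, 1.0, -0.0], [-0.0, -0.0, -1.0]]
force: [0.0, -0.1, -0.1]
width: 0.0016
finger_force: 0.0
```

The fingers closed on nothing. I'll raise them and look.

>>> move_arm --moves '[{"travel": [0,0,-20],"turn": [0,0,0],"grip": 0},{"travel": [0,0,-40],"turn": [0,0,0],"grip": 20},{"travel": [0,0,-40],"turn": [0,0,0],"grip": 35},{"travel": [0,40,-30],"turn": [0,0,0],"grip": 35},{"travel": [0,40,0],"turn": [0,0,0],"grip": 35},{"travel": [0,40,0],"turn": [0,0,0],"grip": 35},{"travel": [0,40,0],"turn": [0,0,0],"grip": 35},{"travel": [0,0,0],"turn": [0,0,0],"grip": 35},{"travel": [0,0,0],"turn": [0,0,0],"grip": 35}]'

```text
clock: 34.67
tcp_pos: [0.3923, -0.137, 0.1522]
eef_rot: [[-0.999, -0.033, 0.001], [-0.033, 0.999, -0.001], [-0.001, -0.001, -1.0]]
force: [-0.2, -0.9, 0.4]
width: 0.0351
finger_force: 0.0
```

```bash
python3 - <<'E'
from h import *
print(get_state()['tcp_pos']);t=snap('top','top12');s=snap('scene','scene12');weights(t)
a=cv2.resize(t['image'][150:270,320:440,::-1],(400,400),interpolation=cv2.INTER_CUBIC)
b=cv2.resize(s['image'][230:350,285:405,::-1],(400,400),interpolation=cv2.INTER_CUBIC)
cv2.imwrite('pics/c13.png',np.hstack([a,b]))
E
```

```text
[ 0.39226053 -0.13699278  0.15215376]
px 400.2 250.1 r 4.33 bb 9 9 area 48.0 [ 0.3748 -0.3095  0.019 ]
```

View pics/c13.png

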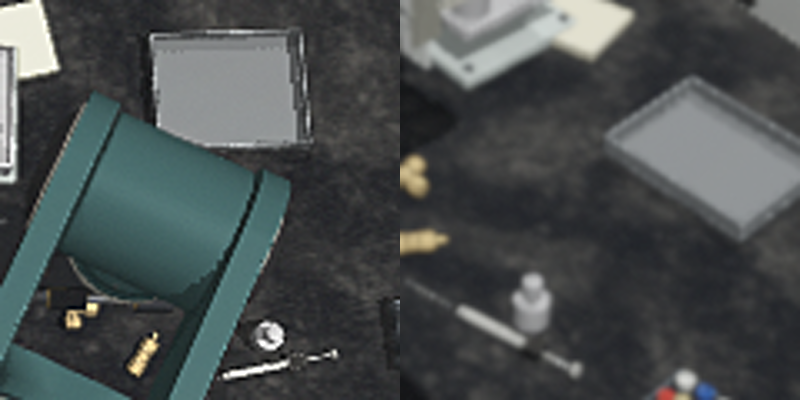

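It was knocked aside and stands upright near the syringe, at (268,335) left / (532,300) right, which is world (0.375, -0.309). Next I go there.

>>> move_arm --moves '[{"travel": [4.6,-34.3,0],"turn": [0,0,0],"grip": 35},{"travel": [4.6,-34.3,0],"turn": [0,0,0],"grip": 35},{"travel": [4.6,-34.3,0],"turn": [0,0,0],"grip": 35},{"travel": [4.6,-34.3,0],"turn": [0,0,0],"grip": 35},{"travel": [4.6,-34.3,0],"turn": [0,0,0],"grip": 35},{"travel": [0,0,30],"turn": [0,0,0],"grip": 35},{"travel": [0,0,30],"turn": [0,0,0],"grip": 35},{"travel": [0,0,0],"turn": [0,0,0],"grip": 35},{"travel": [0,0,0],"turn": [0,0,0],"grip": 35}]'

```text
clock: 35.52
tcp_pos: [0.373, -0.311, 0.0908]
eef_rot: [[-1.0, -0.027, -0.002], [-0.027, 1.0, 0.002], [0.002, 0.002, -1.0]]
force: [1.0, -1.1, 1.0]
width: 0.0348
finger_force: 0.0
```

>>> move_arm --moves '[{"travel": [-2,1.5,30],"turn": [0,0,0],"grip": 35},{"travel": [0,0,20],"turn": [0,0,0],"grip": 35},{"travel": [0,0,10],"turn": [0,0,0],"grip": 35},{"travel": [0,0,4],"turn": [0,0,0],"grip": 35},{"travel": [0,0,0],"turn": [0,0,0],"grip": 15},{"travel": [0,0,0],"turn": [0,0,0],"grip": 0},{"travel": [0,0,0],"turn": [0,0,0],"grip": 0},{"travel": [0,0,0],"turn": [0,0,0],"grip": 0},{"travel": [0,0,0],"turn": [0,0,0],"grip": 0},{"travel": [0,0,0],"turn": [0,0,0],"grip": 0}]'

```text
clock: 36.35
tcp_pos: [0.3766, -0.3095, 0.0288]
eef_rot: [[-1.0, -0.029, 0.001], [-0.029, 1.0, -0.001], [-0.001, -0.001, -1.0]]
force: [-0.5, -0.4, 7.0]
width: 0.0128
finger_force: 30.0
```

>>> move_arm --moves '[{"travel": [0,0,-15],"turn": [0,0,0],"grip": 0},{"travel": [0,0,-35],"turn": [0,0,0],"grip": 0},{"travel": [0,0,-35],"turn": [0,0,0],"grip": 0},{"travel": [0,0,-15],"turn": [0,0,0],"grip": 0},{"travel": [-16,2,0],"turn": [0,0,0],"grip": 0},{"travel": [-35,5,0],"turn": [0,0,0],"grip": 0},{"travel": [-35,5,0],"turn": [0,0,0],"grip": 0},{"travel": [-35,5,0],"turn": [0,0,0],"grip": 0},{"travel": [-35,5,0],"turn": [0,0,0],"grip": 0},{"travel": [-35,4,0],"turn": [0,0,0],"grip": 0},{"travel": [-23,2,0],"turn": [0,0,0],"grip": 0},{"travel": [-10,1.4,0],"turn": [0,0,0],"grip": 0}]'

```text
clock: 37.35
tcp_pos: [0.6014, -0.2722, 0.1271]
eef_rot: [[-1.0, -0.031, -0.0], [-0.031, 1.0, 0.0], [0.0, 0.0, -1.0]]
force: [-0.3, -0.3, 0.2]
width: 0.0129
finger_force: 30.0
```

>>> move_arm --moves '[{"travel": [0,0,0],"turn": [0,0,0],"grip": 0},{"travel": [0,0,35],"turn": [0,0,0],"grip": 0},{"travel": [0,0,25],"turn": [0,0,0],"grip": 0},{"travel": [0,0,0],"turn": [0,0,0],"grip": 0}]'

```text
clock: 37.68
tcp_pos: [0.5958, -0.2723, 0.0625]
eef_rot: [[-1.0, -0.029, -0.006], [-0.029, 1.0, 0.003], [0.006, 0.003, -1.0]]
force: [-0.5, 0.4, -1.6]
width: 0.0128
finger_force: 30.0
```

>>> move_arm --moves '[{"travel": [0,0,18],"turn": [0,0,0],"grip": 0},{"travel": [0,0,8],"turn": [0,0,0],"grip": 0},{"travel": [0,0,4],"turn": [0,0,0],"grip": 0},{"travel": [0,0,1],"turn": [0,0,0],"grip": 0},{"travel": [0,0,0],"turn": [0,0,0],"grip": 0},{"travel": [0,0,0],"turn": [0,0,0],"grip": 20},{"travel": [0,0,0],"turn": [0,0,0],"grip": 35},{"travel": [0,0,0],"turn": [0,0,0],"grip": 35},{"travel": [0,0,0],"turn": [0,0,0],"grip": 35}]'

```text
clock: 38.43
tcp_pos: [0.5993, -0.2731, 0.0372]
eef_rot: [[-1.0, -0.029, 0.001], [-0.029, 1.0, -0.0], [-0.001, -0.0, -1.0]]
force: [0.5, -0.7, 0.3]
width: 0.0335
finger_force: 0.0
```

>>> move_arm --moves '[{"travel": [0,0,-20],"turn": [0,0,0],"grip": 35},{"travel": [0,0,-40],"turn": [0,0,0],"grip": 35},{"travel": [0,0,-40],"turn": [0,0,0],"grip": 35},{"travel": [0,0,-40],"turn": [0,0,0],"grip": 35},{"travel": [40,0,0],"turn": [0,0,0],"grip": 35},{"travel": [40,0,0],"turn": [0,0,0],"grip": 35},{"travel": [40,0,0],"turn": [0,0,0],"grip": 35},{"travel": [40,0,0],"turn": [0,0,0],"grip": 35},{"travel": [0,0,0],"turn": [0,0,0],"grip": 35},{"travel": [0,0,0],"turn": [0,0,0],"grip": 35}]'

```text
clock: 39.27
tcp_pos: [0.4381, -0.2779, 0.1776]
eef_rot: [[-1.0, -0.028, 0.002], [-0.028, 1.0, -0.001], [-0.002, -0.001, -1.0]]
force: [-0.2, 0.7, 0.0]
width: 0.035
finger_force: 0.0
```

```bash
python3 - <<'E'
from h import *
print(get_state()['tcp_pos']);t=snap('top','top14');s=snap('scene','scene14')
a=cv2.resize(t['image'][140:260,140:440,::-1],(750,300),interpolation=cv2.INTER_CUBIC)
b=cv2.resize(s['image'][150:270,195:345,::-1],(375,300),interpolation=cv2.INTER_CUBIC)
c=cv2.resize(s['image'][230:350,270:420,::-1],(375,300),interpolation=cv2.INTER_CUBIC)
cv2.imwrite('pics/c14.png',np.vstack([a,np.hstack([b,c])]))
# handle patch against start
A=load('scene0')['image'][172:206,240:285].astype(np.float32).mean(2);B=s['image'][172:206,240:285].astype(np.float32).mean(2)
print(cv2.phaseCorrelate(A,B,cv2.createHanningWindow(A.shape[::-1],cv2.CV_32F)))
E
```

```text
[ 0.43812921 -0.27793983  0.17762412]
((0.40227278528873, 0.11435535972465516), 0.9931597662560734)
```

View pics/c14.png

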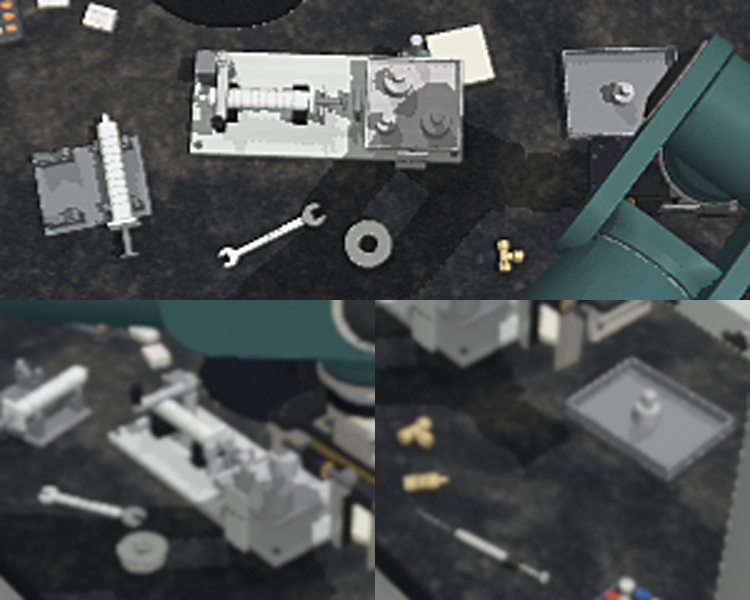

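The small weight stands in the tray at (648,408) in the lower right. Three weights (200+200+100 g) are on the pan, the used barrel is in the rack's lane at (115,175), and the bar is down on the fresh barrel. I'm handing the job in.

```bash
python3 -c "
from rig import hand_in; print(hand_in())"
```

```text
the job is handed in; nothing more can be done
None
```

The job is handed in: the fresh barrel is clamped in the cradle, the used one is in the rack's empty lane, the pan holds 500 g by count of weights (I did not read the pointer itself), and the leftover small weight is in the tray. While I turned the clamp bar back, the handle slipped in the grip and the wrist force reached about 115 N, just under the 120 N limit; the bar still ended across the cradle and down on the barrel.

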